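# Put the glass jug back into the filter coffee machine

## Task

Pick up the glass coffee jug by its handle and put it back into the filter coffee machine, handle outwards: in under the brew head, over the raised front lip of the warming plate and right back to the column, so that it stands flat on the plate behind the lip with its spout holding the drip-stop lever pushed back. The plate's platform is height-adjustable and may stand at any height of its range, so feel for it and set the glass down gently, never dropping or forcing it. Keep the jug upright all the way, leave the mug, the cup and the sugar bowl alone, and let go at the end.

Things in the scene. Friction and masses are not known exactly. Their poses are not given: they have to be found in the camera images.
- jug: Glass coffee jug, black lid and black loop handle. Round body 130 mm wide (widest 45 mm up), 96 mm at the rim, rim 128 mm high, top of handle 137 mm. Mass 0.35 to 0.77 kg, differs each time. Origin on the underside, 22 mm from the foot's centre towards the handle; z up, y points from the handle to the spout.
- jug_foot (a point): Centre of the jug's flat round foot, on its underside (jug frame 0, +22, 0 mm). The foot is about 100 mm across. It fits between the column and the rounded lip on the plate's front edge with its centre 0 to 5 mm behind the plate's centre; the lip stands 5 mm above the plate, an arc 65 degrees to either side of the machine's -x, 51 to 60 mm from the plate's centre.
- jug_handle (a point): Inside the upper outer corner of the handle (jug frame 0, -72, 115 mm), the place to pinch it, fingers closing along the jug's x. The handle is a bar 22 mm wide along x, 20 mm thick: level from the rim to y -75 mm at 120 to 137 mm height, then down to 30 mm height, outer face y -86 mm. A grip of 50 N or more keeps the jug level; a weak one lets it swing.
- coffee_machine: Black filter coffee machine, fixed. Origin on the worktop under the warming plate's centre; -x is its open front, z up. Foot slab 190 mm wide, x -95 to +167 mm, 17 mm high. Column (water tank) behind the plate: face at x +69 mm, 156 mm wide, the jug's body meets it when the jug's foot centre is 5 mm behind the plate's centre. Open at the front and both sides.
- plate_lowest (a point): Where the centre of the warming plate's flat top is with the platform at its lowest, 36 mm above the worktop. The platform (a disc 142 mm across, clamped, yields only over 120 N) now stands 0 to 30 mm higher than this, left anywhere by the last user; no reading tells its height.
- head_front (a point): Middle of the lower front edge of the brew head, 60 mm in front of the plate's centre, 235 mm above the worktop. The head reaches from here back over the plate, 196 mm wide, its top 345 mm high; a drip outlet (radius 21 mm) hangs over the plate's centre down to 226 mm. A bulky hand pointing straight down on the handle hits the head; leaning back from it by 15 to 30 degrees clears it.
- drip_stop (a joint): Drip-stop lever: a flap 30 mm wide hanging 82 mm down from the head, 34 mm behind the plate's centre (hinge 233 mm above the worktop, along the machine's y). Angle in rad: 0 hanging free, up to 0.7 pushed back towards the column by the jug's spout. A light spring (under 1 N) brings it forward.
- mug: Bystander: speckled grey mug, 70 x 102 x 90 mm. Origin on the underside.
- cup: Bystander: white tea cup, 82 x 112 x 67 mm. Origin on the underside.
- sugar_bowl: Bystander: white round lidded sugar bowl, 67 mm across, 74 mm high. Origin on the underside.
Mind the look-alikes: they are no part of the job. Leave any pink or purple look-alike of the jug alone.

How it is judged:
On the way:
1. the jug is lifted clear of the worktop by its handle (height (world z) of jug_foot above 0.02 m and y of the grasp point in the frame of jug below -0.03 m and contact force between the fingers and jug above 1 N), for 0.2 s.
At the end, for the whole second after the job is handed in: The jug rests flat on the warming plate behind its lip (leaning under 0.03 rad, foot centre within 15 mm of the plate's axis), handle outwards within 0.45 rad of the machine's front, drip-stop lever held back by more than 0.12 rad, all at rest (horizontal distance between jug_foot and plate_lowest below 0.015 m and z of jug_foot in the frame of plate_lowest above -0.003 m and angle between jug's own z axis and vertical below 0.03 rad and angle between the y axis of jug and the x axis of coffee_machine, either way round below 0.45 rad and value of joint drip_stop above 0.12 rad and contact force between jug and coffee_machine above 2 N and linear speed of jug below 0.01 m/s); the robot touches nothing.
It fails at once if the jug is dropped onto the plate (let go there and falling faster than 0.25 m/s, about 3 mm of free fall) (horizontal distance between jug_foot and plate_lowest below 0.04 m and contact force between the fingers and jug below 0.3 N and linear speed of jug above 0.25 m/s).
It fails at once if the jug is tipped more than 0.5 rad (29 degrees) (angle between jug's own z axis and vertical above 0.5 rad).
It fails at once if the jug is pressed or knocked on the machine with more than 35 N (contact force between jug and coffee_machine above 35 N).
It fails at once if the mug, the cup or the sugar bowl is moved by more than 20 mm (distance of any of mug, cup, sugar_bowl from where it was at the start of the episode above 0.02 m).
It also fails if it takes over 58 s, if anything falls off the work surface, if the arm or the gripper's body presses on something with over 40 N, if the wrist force passes 120 N, or if a joint passes its speed limit or range.

## Robot

A 6-joint arm with a two-finger parallel gripper is mounted at the origin on a cart in front of the work surface, level with it; the furniture and walls round the work are solid. World frame = base frame: x ahead of the robot, y to its left, z up, the work surface at z = 0. Lengths are in m, angles in rad, forces in N, time in s.
With the tool pointing down it reaches from about 0.425 to 0.95 m from the base axis. Payload 3.5 kg.
Tool frame: the origin (TCP) lies midway between the tips of the shut fingers; the grasp point (between the pads) lies 19 mm behind it; z points along the fingers, y is the line along which they close (so a half turn about z gives the same grasp; the last joint's range is limited). The gripper opens to 85 mm and grips with 20 to 120 N. Pads are 22 mm wide; open, the fingers measure 114 mm over their backs; the gripper's body (76 mm by 85 mm) begins 54 mm behind the grasp point. The pads swing forward as they close: fully open they stand 13 mm farther back than shut.
Start: joints at [-1.306, 0.286, 1.577, -0, 1.279, -0.15], TCP at [0.272, -0.618, 0.231] pointing down, gripper open.
Joint ranges: [-2.77, 2.77], [-0.9, 2.22], [0.21, 2.48], [-1.53, 4.67], [0.24, 2.81], [-2.84, 2.84]. Speed limits (rad/s): [2.79, 2.79, 3.14, 3.14, 3.14, 3.14].

## Interface

Orientations are given as a unit quaternion [x, y, z, w].
In Python, from plant import ctrl gives the robot as it stands. The module is installed in compiled form; this text tells all that it offers.
- The arm moves only by the shell command python3 -m inch 'ROWS' [FORCE]. ROWS is JSON, a list of rows, each a list of 5 numbers: the closure, from 0 (fully open) to 1 (shut), then the shift along the tool's x, y, z in m, then the turn about the tool's z in degrees. A call has 1 to 5 rows; each row is the pose to reach, as a shift and turn from the pose commanded when the call began, along the tool's axes at that moment; what a row does not reach only later rows make up. A row lasts 1/12 s, in which the tool goes at most 41.7 mm and 7.16 degrees, less where a joint would pass 70% of its speed; a pose out of reach is approached as far as the arm can. A call with a gripper value outside its range is refused whole. The fingers move at their own pace and stop on an object; FORCE is the grip in N (left out, the last holds). Time passes only in rows, so rows that repeat a pose let the fingers close. It gives the time, the measured TCP pose, the force, the opening and the grip force at its end, in the units of the state.
- ctrl.get_state(): the state, without advancing time (a new reading comes with each control period).
- ctrl.read_camera(name): name is "side" or "top"; returns a dict with "pixels" (420x560x3 uint8, red, green, blue), "depth" (420x560 float32, m along the optical axis (not along the pixel's ray), 0 where there is no reading), "fx", "fy", "cx", "cy" (pixels), "xyz" and "rotation" of the camera in the world. Camera axes: x right, y down, z forward; pixel columns grow to the right and rows downward; lengths in m; the calibration is good to about 2 mm. A picture is of the moment at which its call begins.
- ctrl.sign_off(): hands the job in; it is judged then, once.
Trained networks look in a picture, given as the dict that the camera call returned (one of the last four; its "shot" number tells which), for a name from the list of things; names that differ only in an ending like _2 or _b are one class to them, and where a whole thing is asked for, a point or a joint stands for the part that bears it (a point fixed in the world has none). Each returns a list of dicts, best first, with "score" (0 to 1); they miss things now and then, are a little off and sometimes report something else, mostly with a low value. They report only what shows in the picture. A call takes as long as a camera call. They do not tell look-alikes from the thing itself.
- ctrl.spot_in(query, picture): "at" ([column, row] in pixels, amid what is visible of it).
- ctrl.tip_of(query, picture): "at" ([column, row] in pixels: a listed point, or the origin of a listed thing).
The state is a dict: "time": time; "qpos": joint angles; "dq": joint speeds; "joint_efforts": joint torques, N m; "eef_pos": TCP position; "tcp_rot": TCP orientation; "contact_force": force on the tool from outside, world axes, zero at the start; "wrist_torque": the same for the moment, N m; "opening": opening from 0.0 (shut) to 1.0 (fully open); "finger_force": force on a finger pad.
Only numpy, scipy, OpenCV 4.12 (cv2) and the standard library are available. Lean on these libraries where they do the work, as an engineer would, in place of code of your own. Each camera call takes 0.05 s, during which the arm holds its last target. There are 200 camera calls.

## Working session

There is one attempt and no reset: what is moved stays moved. The work goes in short steps, Python scripts to look and compute and a shell command to move; the robot and the scene stay as the last step left them, time stands still between calls to the robot, and variables do not carry over. Pictures are saved under pics/ and viewed, at most 10 in all, crops included, and the job is handed in when it is done.

```bash
mkdir -p pics; cat > h.py <<'E'
import numpy as np, cv2
from scipy.spatial.transform import Rotation as R
from plant import ctrl
def rot(p):
    r=np.array(p["rotation"],float)
    return R.from_quat(r).as_matrix() if r.size==4 else r.reshape(3,3)
def world(p,u,v,d=None):
    if d is None:
        w=p["depth"][max(0,int(v)-2):int(v)+3,max(0,int(u)-2):int(u)+3]; w=w[w>0]
        d=np.median(w) if w.size else 0
    c=np.array([(u-p["cx"])/p["fx"]*d,(v-p["cy"])/p["fy"]*d,d])
    return rot(p)@c+np.array(p["xyz"])
def onplane(p,u,v,z):
    r=rot(p)@np.array([(u-p["cx"])/p["fx"],(v-p["cy"])/p["fy"],1]); o=np.array(p["xyz"])
    return o+r*(z-o[2])/r[2]
def save(p,n): cv2.imwrite("pics/"+n,cv2.cvtColor(np.asarray(p["pixels"]),cv2.COLOR_RGB2BGR))
def cloud(p):
    d=p["depth"]; v,u=np.mgrid[:d.shape[0],:d.shape[1]]
    c=np.stack([(u-p["cx"])/p["fx"]*d,(v-p["cy"])/p["fy"]*d,d],-1)
    w=c@rot(p).T+np.array(p["xyz"]); w[d<=0]=np.nan
    return w
E
cat > look.py <<'E'
from h import *
np.set_printoptions(precision=3,suppress=True)
for cam in ("top","side"):
    p=ctrl.read_camera(cam); save(p,cam+"0.png"); np.savez(cam+"0.npz",**{k:np.asarray(v) for k,v in p.items()})
    print(cam,p["xyz"],p["fx"],rot(p).round(3).tolist())
    hz={"jug":0,"jug_foot":0,"jug_handle":.115,"coffee_machine":0,"plate_lowest":.036,"head_front":.235,"drip_stop":.233,"mug":0,"cup":0,"sugar_bowl":0}
    for q,z in hz.items():
        for r in ctrl.tip_of(q,p)[:3]:
            u,v=r["at"]; print(q,round(r["score"],2),np.round([u,v]),"plane",onplane(p,u,v,z),"depth",world(p,u,v))
s=ctrl.get_state(); print({k:np.round(v,3) for k,v in s.items()})
E
python3 look.py
```

```text
top [0.433 0.116 1.457] 421.5952958847357 [[-0.007, -0.992, 0.124], [-1.0, 0.007, -0.002], [0.002, -0.124, -0.992]]
jug 0.79 [356. 267.] plane [ 0.417 -0.118  0.   ] depth [ 0.419 -0.096  0.137]
jug 0.6 [262. 210.] plane [0.617 0.204 0.   ] depth [0.599 0.195 0.138]
jug 0.58 [265. 266.] plane [0.422 0.194 0.   ] depth [0.423 0.186 0.139]
jug_foot 0.77 [270. 264.] plane [0.43  0.179 0.   ] depth [0.43  0.173 0.138]
jug_foot 0.71 [274. 207.] plane [0.626 0.165 0.   ] depth [0.608 0.16  0.14 ]
jug_handle 0.76 [241. 200.] plane [0.634 0.266 0.115] depth [0.632 0.264 0.129]
jug_handle 0.72 [258. 288.] plane [0.354 0.211 0.115] depth [0.355 0.211 0.127]
jug_handle 0.62 [384. 264.] plane [ 0.426 -0.187  0.115] depth [ 0.426 -0.184  0.13 ]
coffee_machine 0.65 [376. 204.] plane [ 0.635 -0.193  0.   ] depth [ 0.629 -0.184  0.043]
plate_lowest 0.6 [380. 201.] plane [ 0.639 -0.2    0.036] depth [ 0.602 -0.142  0.295]
plate_lowest 0.22 [372. 193.] plane [ 0.668 -0.172  0.036] depth [ 0.667 -0.171  0.043]
head_front 0.91 [374. 196.] plane [ 0.627 -0.136  0.235] depth [ 0.657 -0.176  0.043]Traceback (most recent call last):
  File "look.py", line 8, in <module>
    for r in ctrl.tip_of(q,p)[:3]:
             ~~~~~~~~~~~^^^^^
ValueError: it knows: coffee_machine, cup, head_front, jug, jug_foot, jug_handle, mug, plate_lowest, sugar_bowl
```

```bash
sed -i 's/"drip_stop":.233,//' look.py; python3 look.py | sed -n '/head_front/,$p'
```

```text
head_front 0.73 [375. 197.] plane [ 0.623 -0.141  0.235] depth [ 0.653 -0.181  0.045]
head_front 0.28 [265. 209.] plane [0.59  0.183 0.235] depth [0.602 0.188 0.139]
mug 0.68 [194. 214.] plane [0.606 0.443 0.   ] depth [0.597 0.426 0.076]
cup 0.61 [302. 157.] plane [0.805 0.064 0.   ] depth [0.804 0.064 0.007]
cup 0.39 [198. 213.] plane [0.608 0.426 0.   ] depth [0.604 0.419 0.033]
sugar_bowl 0.79 [211. 185.] plane [0.706 0.384 0.   ] depth [0.694 0.372 0.063]
side [0.552 0.809 0.774] 400.15343488109096 [[-0.996, -0.076, 0.055], [-0.091, 0.635, -0.767], [0.024, -0.769, -0.639]]
jug 0.94 [354. 209.] plane [ 0.408 -0.115  0.   ] depth [ 0.421 -0.036  0.066]
jug 0.82 [356. 289.] plane [0.418 0.184 0.   ] depth [0.429 0.238 0.068]
jug 0.68 [270. 283.] plane [0.624 0.19  0.   ] depth [0.619 0.237 0.059]
jug_handle 0.86 [265. 280.] plane [0.626 0.273 0.115] depth [0.626 0.275 0.117]
jug_handle 0.79 [393. 267.] plane [0.354 0.209 0.115] depth [0.358 0.22  0.127]
jug_handle 0.74 [353. 162.] plane [ 0.426 -0.193  0.115] depth [ 0.428 -0.173  0.128]
coffee_machine 0.74 [281. 189.] plane [ 0.63
[... 460 characters left out ...]
 240.] plane [0.808 0.063 0.   ] depth [0.794 0.105 0.043]
cup 0.45 [270. 280.] plane [0.627 0.179 0.   ] depth [0.621 0.237 0.071]
sugar_bowl 0.94 [227. 354.] plane [0.692 0.383 0.   ] depth [0.684 0.407 0.043]
{'time': np.float64(1.35), 'qpos': array([-1.306,  0.286,  1.577,  0.   ,  1.279, -0.15 ]), 'dq': array([-0.   ,  0.   ,  0.001,  0.001,  0.002, -0.   ]), 'joint_efforts': array([  0.   , -40.596, -29.293,  -0.   ,   0.001,   0.   ]), 'eef_pos': array([ 0.272, -0.618,  0.231]), 'tcp_rot': array([0.979, 0.206, 0.   , 0.   ]), 'contact_force': array([-0.092, -0.006,  0.521]), 'wrist_torque': array([-0.003,  0.03 ,  0.004]), 'finger_force': np.float64(0.0), 'opening': np.float64(0.997)}
```

View pics/top0.png

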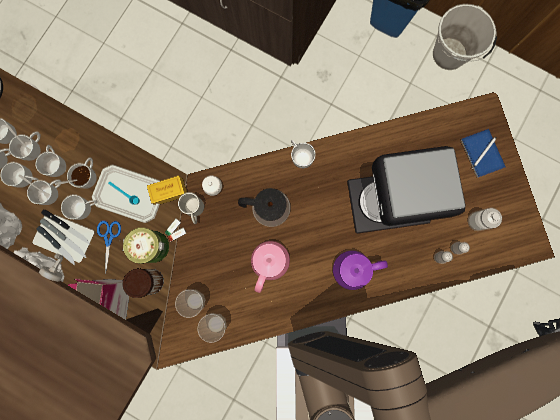

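View pics/side0.png

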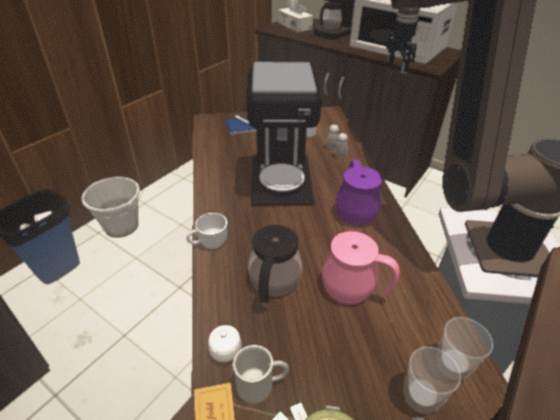

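```bash
cat > fit.py <<'E'
from h import *
np.set_printoptions(precision=4,suppress=True)
L=lambda n:{k:(v if v.ndim else v.item()) for k,v in np.load(n).items()}
for cam in ("top","side"):
    p=L(cam+"0.npz"); w=cloud(p); x,y,z=w[...,0],w[...,1],w[...,2]
    m=(z>.335)&(z<.36)&(x>.45)&(x<.85)&(y<-.05)&(y>-.5)
    if m.sum()>50:
        r=cv2.minAreaRect(w[m][:,:2].astype(np.float32)); print(cam,"headtop",m.sum(),np.median(z[m]),r,cv2.boxPoints(r).tolist())
    m=(z>.010)&(z<.024)&(x>.45)&(x<.85)&(y<-.02)&(y>-.5)
    if m.sum()>50:
        r=cv2.minAreaRect(w[m][:,:2].astype(np.float32)); print(cam,"slab",m.sum(),r)
        q=cv2.boxPoints(r); print(q.tolist())
    m=(z>.03)&(z<.08)&(abs(x-.636)<.1)&(y<-.1)&(y>-.28)
    print(cam,"plate z hist",np.histogram(z[m],np.arange(.03,.081,.005)))
    px=p["pixels"].astype(int).max(-1)
    for lo,hi in((.115,.15),(.02,.115)):
        m=(z>lo)&(z<hi)&(x>.5)&(x<.75)&(y<.33)&(y>.08)
        P=w[m]; print(cam,"jug",lo,m.sum(),P.min(0),P.max(0))
    m=(z>.112)&(z<.15)&(x>.5)&(x<.75)&(y<.33)&(y>.08); P=w[m]
    np.save(cam+"jug.npy",P)
    for yy in np.arange(.1,.3,.01):
        s=P[abs(P[:,1]-yy)<.005]
        if len(s): print(round(yy,2),len(s),s[:,0].min(),s[:,0].max(),s[:,2].mean())
E
python3 fit.py
```

```text
top headtop 4425 0.34517580271740345 ((0.6454961895942688, -0.24890683591365814), (0.17159748077392578, 0.203248530626297), 5.520037651062012) [[0.5503196716308594, -0.15600714087486267], [0.5698709487915039, -0.3583131432533264], [0.7406727075576782, -0.3418065309524536], [0.7211214303970337, -0.13950052857398987]]
top slab 997 ((0.6419846415519714, -0.22865533828735352), (0.48302945494651794, 0.311184287071228), 18.88687515258789)
[[0.36310791969299316, -0.1596188247203827], [0.46383845806121826, -0.45404884219169617], [0.9208613634109497, -0.29769185185432434], [0.8201308250427246, -0.0032618343830108643]]
top plate z hist (array([ 20,  91, 291, 156,  20,   0,   0,   0,   0,   0]), array([0.03 , 0.035, 0.04 , 0.045, 0.05 , 0.055, 0.06 , 0.065, 0.07 ,
       0.075, 0.08 ]))
top jug 0.115 924 [0.5675 0.1209 0.1153] [0.6709 0.2719 0.1451]
top jug 0.02 375 [0.5014 0.111  0.0241] [0.6728 0.2765 0.1136]
0.12 14 0.602149423266662 0.6337661339704939 0.13590239945523644
0.13 56 0.5862232227412113 0.6499795783191655 0.1351133735963805
0.14 76 0.5773074425571997 0.6595550345660721 0.13617275
[... 2198 characters left out ...]
96951 0.6656376822077585 0.13799727387318303
0.19 165 0.5657118149037769 0.6639680324291374 0.13729045116686228
0.2 174 0.5693596224066282 0.66263338572806 0.135576631393029
0.21 197 0.5751028577553172 0.6568472555932686 0.1333270830997295
0.22 189 0.5851967537192678 0.6447049410892298 0.12886306821931087
0.23 39 0.6016774024751453 0.6338224709395172 0.13213255734847634
0.24 37 0.613597183516876 0.6349789633008988 0.13607684582332763
0.25 38 0.6160947949182434 0.6372735442176289 0.13610599502244483
0.26 61 0.6168241302015718 0.6386865944681024 0.13274558281621873
0.27 84 0.6181219627499486 0.6395120480026882 0.12272452027691544
0.28 16 0.6194633101886451 0.636362344873969 0.11468444097854816
```

```bash
python3 -m inch '[[0,0,0,-0.04,0],[0,0,0,-0.08,0],[0,0,0,-0.12,0],[0,0,0,-0.16,0],[0,0,0,-0.2,0]]' 60; python3 -c "
from plant import ctrl;s=ctrl.get_state();print(s['qpos'],s['time'])"
```

```text
time: 1.77
eef_pos: [0.272, -0.6174, 0.4334]
tcp_rot: [0.979, 0.206, -0.0, 0.0]
contact_force: [-0.6, -0.4, 0.2]
opening: 1.0
finger_force: 0.0
[-1.30594940e+00  2.14209450e-01  1.30390569e+00 -2.17401816e-05
  1.62319038e+00 -1.49996527e-01] 1.7667
```

```bash
S='from plant import ctrl;s=ctrl.get_state();print(s["qpos"].round(3) if hasattr(s["qpos"],"round") else s["qpos"])'; for i in 1 2; do python3 -m inch '[[0,0,0,-0.04,0],[0,0,0,-0.08,0],[0,0,0,-0.12,0],[0,0,0,-0.16,0],[0,0,0,-0.2,0]]' | head -3; python3 -c "$S"; done
```

```text
time: 2.18
eef_pos: [0.2719, -0.617, 0.6336]
tcp_rot: [0.979, 0.206, 0.0, 0.0]
[-1.306  0.318  0.82   0.     2.004 -0.15 ]
time: 2.6
eef_pos: [0.2614, -0.596, 0.7674]
tcp_rot: [0.979, 0.206, 0.001, 0.0]
[-1.314  0.548  0.217  0.003  2.375 -0.155]
```

```bash
cat > fit2.py <<'E'
from h import *
from scipy.optimize import least_squares
np.set_printoptions(precision=4,suppress=True)
L=lambda n:{k:(v if v.ndim else v.item()) for k,v in np.load(n).items()}
for cam in ("top","side"):
    p=L(cam+"0.npz"); w=cloud(p); x,y,z=w[...,0],w[...,1],w[...,2]
    m=(z>.337)&(z<.36)&(x>.45)&(x<.85)&(y<-.05)&(y>-.5); P=w[m]
    def edge(b,e,lo,hi,f):
        pts=[]
        for c in np.arange(lo,hi,.008):
            s=P[abs(P[:,b]-c)<.004]
            if len(s)>3: pts.append((c,f(s[:,e])))
        pts=np.array(pts); k=np.polyfit(pts[:,0],pts[:,1],1)
        k=np.polyfit(*pts[abs(pts[:,1]-np.polyval(k,pts[:,0]))<.004].T,1); return k
    for n,a in {"front":(0,1,.57,.71,np.max),"back":(0,1,.59,.72,np.min),"left":(1,0,-.32,-.17,np.min),"right":(1,0,-.32,-.17,np.max)}.items():
        k=edge(*a); print(cam,n,np.degrees(np.arctan(k[0])),"at mid",np.polyval(k,.644 if a[0]==0 else -.248))
    # steel plate: bright points
    px=p["pixels"].astype(int)
    m=(z>.033)&(z<.06)&(abs(x-.638)<.1)&(y<-.1)&(y>-.29)&(px.min(-1)>110); P=w[m]
    print(cam,"plate",m.sum(),P.min(0),P.max(0),np.median(P[:,2]))
    v,u=np.nonzero(m); print("px",u.min(),u.max(),v.min(),v.max())
    s=P[(abs(P[:,0]-.638)<.03)]
    for c in np.arange(-.27,-.11,.01):
        t=s[abs(s[:,1]-c)<.005]
        if len(t): print(round(c,3),len(t),np.median(t[:,2]),end="; ")
    print()
    e=[]
    for c in np.arange(.57,.705,.006):
        t=P[abs(P[:,0]-c)<.003]
        if len(t)>2: e.append((c,t[:,1].max()))
    e=np.array(e); f=least_squares(lambda q:np.hypot(e[:,0]-q[0],e[:,1]-q[1])-q[2],[.638,-.19,.07],loss="soft_l1",f_scale=.002); print("front arc circle",f.x, np.abs(f.fun).max())
    P=w[(z>.118)&(z<.15)&(x>.5)&(x<.75)&(y<.218)&(y>.1)]
    h=cv2.convexHull(P[:,:2].astype(np.float32))[:,0]
    f=least_squares(lambda q:np.hypot(h[:,0]-q[0],h[:,1]-q[1])-q[2],[.617,.173,.05],loss="soft_l1",f_scale=.002); print("lid",f.x)
    H=w[(z>.10)&(z<.15)&(x>.6)&(x<.66)&(y<.3)&(y>.235)]
    k=[]
    for c in np.arange(.238,.272,.004):
        t=H[(abs(H[:,1]-c)<.003)&(H[:,2]>.125)]
        if len(t): k.append((c,(t[:,0].min()+t[:,0].max())/2))
    k=np.array(k); print("handle line",np.polyfit(k[:,0],k[:,1],1),k[:,1].mean(),k[:,0].mean(),"ymax",H[:,1].max())
E
python3 fit2.py
```

```text
top front 7.664008947453908 at mid -0.15173126742781357
top back 8.280209318700612 at mid -0.3480466106186709
top left -7.569181991178282 at mid 0.5620877045900669
top right -7.651245280112979 at mid 0.7275467080838379
top plate 512 [ 0.5708 -0.1966  0.0338] [ 0.701  -0.1285  0.0546] 0.043626402356019556
px 360 380 183 221
-0.19 8 0.04142809147469706; -0.18 49 0.04266280830677238; -0.17 53 0.042580663558524856; -0.16 53 0.04337541620388885; -0.15 50 0.04517564911218497; -0.14 55 0.044418167862650515; -0.13 22 0.044367654146209246; 
front arc circle [ 0.6386 -0.1986  0.0695] 0.002244376292182465
lid [0.6192 0.1718 0.0511]
handle line [0.0859 0.6079] 0.6297198220451353 0.254 ymax 0.276518187325128
side front 7.574761611517452 at mid -0.14861144062359805
side back 9.745178411461598 at mid -0.3420043880744981
side left -8.384136606715636 at mid 0.5616424729611008
side right -7.3710971094950954 at mid 0.7246467873909956
side plate 946 [ 0.5653 -0.2649  0.0345] [ 0.703  -0.1244  0.0513] 0.04355263082259375
px 260 304 164 190
-0.26 18 0.043339660422638926; -0.25 32 0.04337715843019058; -0.24 36 0.043255430535176; -0.23 32 0.04370106263771972; -0.22 35 0.04369908186311011; -0.21 37 0.04337285208918851; -0.2 34 0.04328450625193375; -0.19 41 0.043585282525008484; -0.18 36 0.043588861019273284; -0.17 39 0.04334173391284446; -0.16 41 0.043520865296724276; -0.15 18 0.04455926939323407; -0.14 62 0.04545373527447455; -0.13 45 0.04249311012918211; -0.12 1 0.04280189848783622; 
front arc circle [ 0.6344 -0.1956  0.0695] 0.0020599234658198184
lid [0.6157 0.1745 0.0514]
handle line [0.1152 0.5972] 0.6264436848871445 0.254 ymax 0.28102713763074183
```

```bash
S='from plant import ctrl;s=ctrl.get_state();print(s["qpos"].round(3) if hasattr(s["qpos"],"round") else s["qpos"])'; python3 -m inch '[[0,0,0,-0.1,0],[0,0,0,-0.2,0],[0,0,0,-0.2,0]]' | head -3; python3 -c "$S"; python3 -m inch '[[0,0,0,-0.3,0],[0,0,0,-0.3,0],[0,0,0,-0.3,0],[0,0,0,-0.3,0]]' | head -3; python3 -c "$S";
```

```text
time: 2.85
eef_pos: [0.2395, -0.5425, 0.8191]
tcp_rot: [0.978, 0.206, 0.003, 0.017]
[-1.328  0.469  0.21   0.008  2.429 -0.166]
time: 3.18
eef_pos: [0.2135, -0.484, 0.8626]
tcp_rot: [0.978, 0.206, 0.004, 0.023]
[-1.351  0.389  0.21   0.014  2.497 -0.184]
```

```bash
cat > st.py <<'E'
from h import *
np.set_printoptions(precision=3,suppress=True)
s=ctrl.get_state(); M=R.from_quat(s["tcp_rot"]).as_matrix()
print("t",round(float(s["time"]),2),"q",np.array(s["qpos"]),"pos",np.array(s["eef_pos"]),"x",M[:,0],"y",M[:,1],"z",M[:,2],"F",np.array(s["contact_force"]),"T",np.array(s["wrist_torque"]),"op",round(float(s["opening"]),3),"ff",round(float(s["finger_force"]),1))
E
python3 -m inch '[[0,0,0,-0.5,0],[0,0,0,-0.5,0],[0,0,0,-0.5,0],[0,0,0,-0.5,0],[0,0,0,-0.5,0]]' >/dev/null; python3 st.py;  python3 -m inch '[[0,0,0,0.1,0],[0,0,0,0.1,0],[0,0,0,0.1,0]]' >/dev/null; python3 st.py
```

```text
t 3.6 q [-1.388  0.297  0.21   0.024  2.579 -0.212] pos [ 0.182 -0.413  0.906] x [ 0.915  0.403 -0.   ] y [ 0.402 -0.914  0.057] z [ 0.023 -0.052 -0.998] F [ 0.004 -0.934 -0.046] T [ 0.037  0.051 -0.01 ] op 1.001 ff 0.0
t 3.85 q [-1.386  0.024  0.764  0.017  2.294 -0.218] pos [ 0.184 -0.419  0.824] x [ 0.915  0.403 -0.001] y [ 0.402 -0.914  0.061] z [ 0.023 -0.057 -0.998] F [ 0.166 -1.304  2.093] T [-0.029  0.029 -0.009] op 0.998 ff 0.0
```

```bash
python3 - <<'E'
from h import *
L=lambda n:{k:(v if v.ndim else v.item()) for k,v in np.load(n).items()}
for cam in ("top","side"):
    w=cloud(L(cam+"0.npz")).reshape(-1,3); w=w[np.isfinite(w).all(1)]
    for zl in (-.3,.1,.3,.5):
        m=(w[:,2]>zl)&(w[:,2]<zl+.2 if zl>0 else w[:,2]<.1)&(w[:,1]<-.5)&(w[:,0]>-.6)&(w[:,0]<1)
        h,_,_=np.histogram2d(w[m,0],w[m,1],[np.arange(-.6,1.01,.2),np.arange(-2,-.49,.1)]); print(cam,zl,"rows x -.6.. cols y -2..-.5\n",h.astype(int))
E
python3 st.py
```

```text
top -0.3 rows x -.6.. cols y -2..-.5
 [[   0    0    0    0    0    0    0    0    0    0    0    0    0    0
     0]
 [   0    0    0    0    0    0    0    0    0    0    0    0    0    0
     0]
 [   0    0    0    0    0    0    0    0    0    0    0    0    0    0
     0]
 [   0    0    0    0    0    0    0    0    0    0    0    0    0    0
     0]
 [   0    0    0    0    0    0    0    0    0    0    0    0    0    5
   171]
 [   0    0    0    0    0    0    0    0    0    0    0    1 1139 1531
  1507]
 [   0    0    0    0    0    0    0    0    0    0    0    0  517 1546
  1562]
 [   0    0    0    0    0    0    0    0    0    0    0    0    7 1126
  1545]]
top 0.1 rows x -.6.. cols y -2..-.5
 [[  0   0   0   0   0   0   0   0   0   0   0   0   0   0   0]
 [  0   0   0   0   0   0   0   0   0   0   0   0   0   0   0]
 [  0   0   0   0   0   0   0   0   0   0   0   0   0   0   0]
 [  0   0   0   0   0   0   0   0   0   0   0   0   0   0   0]
 [  0   0   0   0   0   0   0   0   0   0   0   0   0   0  78]
 [  0   0   0   0   0   0   0   0   0   0   0   0   0   0 325]
 [  0 
[... 2690 characters left out ...]
 0    0
     0]
 [   0    0    0    0    0    0    0    0    0    0    0    0    0    0
     0]
 [   0    0    0    0    0    0    0    0    0    0    0    0    0    0
     0]]
side 0.5 rows x -.6.. cols y -2..-.5
 [[0 0 0 0 0 0 0 0 0 0 0 0 0 0 0]
 [0 0 0 0 0 0 0 0 0 0 0 0 0 0 0]
 [0 0 0 0 0 0 0 0 0 0 0 0 0 0 0]
 [0 0 0 0 0 0 0 0 0 0 0 0 0 0 0]
 [0 0 0 0 0 0 0 0 0 0 0 0 0 0 0]
 [0 0 0 0 0 0 0 0 0 0 0 0 0 0 0]
 [0 0 0 0 0 0 0 0 0 0 0 0 0 0 0]
 [0 0 0 0 0 0 0 0 0 0 0 0 0 0 0]]
t 3.85 q [-1.386  0.024  0.764  0.017  2.294 -0.218] pos [ 0.184 -0.419  0.824] x [ 0.915  0.403 -0.001] y [ 0.402 -0.914  0.061] z [ 0.023 -0.057 -0.998] F [ 0.166 -1.304  2.093] T [-0.029  0.029 -0.009] op 0.998 ff 0.0
```

```bash
for i in 1 2 3; do python3 -m inch '[[0,-0.08,0.125,0.14,0],[0,-0.08,0.125,0.14,0],[0,-0.08,0.125,0.14,0],[0,-0.08,0.125,0.14,0],[0,-0.08,0.125,0.14,0]]' >/dev/null; python3 st.py; done; python3 -m inch '[[0,-0.08,0.18,0,0],[0,-0.08,0.18,0,0],[0,-0.08,0.18,0,0],[0,-0.08,0.18,0,0],[0,-0.08,0.18,0,0]]' >/dev/null; python3 st.py
```

```text
t 4.27 q [-1.469  0.147  0.921  0.019  2.023 -0.304] pos [ 0.164 -0.575  0.687] x [0.915 0.403 0.001] y [ 0.402 -0.914  0.053] z [ 0.022 -0.048 -0.999] F [ 0.877 -0.593  0.169] T [ 0.001  0.014 -0.016] op 0.996 ff 0.0
t 4.68 q [-1.518  0.398  0.864  0.02   1.83  -0.356] pos [ 0.145 -0.729  0.554] x [0.915 0.403 0.001] y [ 0.402 -0.914  0.053] z [ 0.022 -0.048 -0.999] F [ 0.7   -0.179 -0.096] T [ 0.014  0.057 -0.039] op 1.001 ff 0.0
t 5.1 q [-1.55   0.779  0.555  0.022  1.759 -0.389] pos [ 0.125 -0.882  0.421] x [0.915 0.403 0.001] y [ 0.402 -0.914  0.053] z [ 0.022 -0.048 -0.999] F [-0.517 -1.086  1.009] T [ 0.003 -0.026  0.074] op 0.999 ff 0.0
t 5.52 q [-1.564  1.023  0.21   0.026  1.832 -0.399] pos [ 0.114 -0.944  0.392] x [ 0.916  0.402 -0.007] y [ 0.401 -0.912  0.08 ] z [ 0.025 -0.076 -0.997] F [-0.207  0.135  1.328] T [0.085 0.004 0.02 ] op 1.0 ff 0.0
```

```bash
for i in 1 2 3; do python3 -m inch '[[0,-0.12,0.3,0,0],[0,-0.12,0.3,0,0],[0,-0.12,0.3,0,0],[0,-0.12,0.3,0,0],[0,-0.12,0.3,0,0]]' >/dev/null; python3 st.py; done
```

```text
t 5.93 q [-1.574  1.068  0.21   0.029  1.76  -0.411] pos [ 0.105 -0.968  0.352] x [ 0.916  0.402 -0.016] y [ 0.401 -0.91   0.106] z [ 0.028 -0.103 -0.994] F [-0.146 -0.112  0.223] T [ 0.024  0.011 -0.001] op 0.994 ff 0.0
t 6.35 q [-1.584  1.106  0.21   0.032  1.698 -0.421] pos [ 0.096 -0.988  0.316] x [ 0.916  0.401 -0.023] y [ 0.4   -0.907  0.129] z [ 0.031 -0.127 -0.991] F [-0.249  0.33   0.065] T [0.072 0.022 0.042] op 1.001 ff 0.0
t 6.77 q [-1.592  1.134  0.21   0.036  1.645 -0.429] pos [ 0.089 -1.004  0.29 ] x [ 0.916  0.4   -0.032] y [ 0.4   -0.904  0.154] z [ 0.033 -0.153 -0.988] F [ 0.524 -0.275  0.748] T [ 0.101 -0.046 -0.014] op 1.003 ff 0.0
```

```bash
for i in 1 2 3 4 5; do python3 -m inch '[[0,-0.13,0.3,-0.13,0],[0,-0.13,0.3,-0.13,0],[0,-0.13,0.3,-0.13,0],[0,-0.13,0.3,-0.13,0],[0,-0.13,0.3,-0.13,0]]' >/dev/null; python3 st.py; done
```

```text
t 7.18 q [-1.606  1.095  0.21   0.041  1.655 -0.441] pos [ 0.076 -1.     0.329] x [ 0.916  0.398 -0.041] y [ 0.399 -0.899  0.18 ] z [ 0.035 -0.182 -0.983] F [0.054 0.919 0.14 ] T [ 0.145  0.033 -0.002] op 1.0 ff 0.0
t 7.6 q [-1.619  1.062  0.21   0.046  1.663 -0.452] pos [ 0.065 -0.995  0.361] x [ 0.917  0.396 -0.05 ] y [ 0.398 -0.895  0.204] z [ 0.036 -0.206 -0.978] F [-0.69  -0.303 -1.004] T [ 0.065 -0.02   0.054] op 1.0 ff 0.0
t 8.02 q [-1.63   1.029  0.21   0.052  1.67  -0.461] pos [ 0.055 -0.99   0.393] x [ 0.917  0.394 -0.058] y [ 0.397 -0.889  0.227] z [ 0.038 -0.232 -0.972] F [0.079 0.821 0.446] T [ 0.143  0.005 -0.002] op 0.999 ff 0.0
t 8.43 q [-1.64   0.997  0.211  0.057  1.677 -0.469] pos [ 0.047 -0.984  0.424] x [ 0.917  0.392 -0.067] y [ 0.396 -0.883  0.251] z [ 0.039 -0.257 -0.966] F [ 0.067 -1.223 -0.511] T [0.112 0.036 0.038] op 1.002 ff 0.0
t 8.85 q [-1.65   0.966  0.211  0.063  1.682 -0.476] pos [ 0.039 -0.977  0.454] x [ 0.918  0.39  -0.077] y [ 0.395 -0.877  0.275] z [ 0.04  -0.283 -0.958] F [ 0.591 -0.215  0.134] T [ 0.1   -0.029  0.009] op 1.001 ff 0.0
```

```bash
for i in 1 2; do python3 -m inch '[[0,-0.13,0.3,-0.13,0],[0,-0.13,0.3,-0.13,0],[0,-0.13,0.3,-0.13,0],[0,-0.13,0.3,-0.13,0],[0,-0.13,0.3,-0.13,0]]' >/dev/null; done; python3 st.py
python3 -m inch '[[0,0.06,-0.18,-0.02,-35],[0,0.06,-0.18,-0.02,-35],[0,0.06,-0.18,-0.02,-35],[0,0.06,-0.18,-0.02,-35],[0,0.06,-0.18,-0.02,-35]]' >/dev/null; python3 st.py
```

```text
t 9.68 q [-1.667  0.905  0.211  0.074  1.691 -0.487] pos [ 0.027 -0.96   0.512] x [ 0.919  0.384 -0.095] y [ 0.393 -0.861  0.322] z [ 0.041 -0.333 -0.942] F [ 0.069  0.078 -0.575] T [ 0.158 -0.006  0.052] op 1.0 ff 0.0
t 10.1 q [-1.707  0.336  1.111  0.088  1.365 -1.049] pos [ 0.013 -0.807  0.474] x [ 0.62   0.748 -0.236] y [ 0.784 -0.574  0.237] z [ 0.042 -0.332 -0.942] F [-0.27  -0.51   1.367] T [ 0.145 -0.017 -0.032] op 1.001 ff 0.0
```

```bash
cat > go.py <<'E'
import sys
from h import *
np.set_printoptions(precision=4,suppress=True)
s=ctrl.get_state(); M=R.from_quat(s["tcp_rot"]).as_matrix(); d=np.array(eval(sys.argv[1]))-np.array(s["eef_pos"])
print("shift",M.T@d,"dist",np.linalg.norm(d),"turn for level y",np.degrees(np.arctan(M[2,1]/M[2,0])))
E
python3 go.py "(.5,-.6,.52)"; M='[[0,0.18,0.36,-0.14,-45]]'; echo
```

```text
shift [ 0.4455  0.274  -0.0918] dist 0.5309811575954121 turn for level y -45.066076647534004
```

```bash
python3 -m inch '[[0,0.18,0.11,-0.04,-45],[0,0.18,0.11,-0.04,-45],[0,0.18,0.11,-0.04,-45],[0,0.18,0.11,-0.04,-45],[0,0.18,0.11,-0.04,-45]]' >/dev/null; python3 st.py;python3 go.py "(.5,-.6,.52)"
```

```text
t 10.52 q [-1.428  0.215  1.218 -0.006  1.367 -1.39 ] pos [ 0.205 -0.726  0.496] x [ 0.045  0.943 -0.331] y [ 0.998 -0.028  0.054] z [ 0.042 -0.332 -0.942] F [ 0.257 -0.102 -0.298] T [ 0.117  0.015 -0.047] op 0.999 ff 0.0
shift [ 0.1241  0.2921 -0.0518] dist 0.3216023854080673 turn for level y -9.291250572838926
```

```bash
python3 -m inch '[[0,0.08,0.19,-0.03,-9.3],[0,0.08,0.19,-0.03,-9.3],[0,0.08,0.19,-0.03,-9.3],[0,0.08,0.19,-0.03,-9.3],[0,0.08,0.19,-0.03,-9.3]]' >/dev/null; python3 go.py "(.56,-.35,.54)"
```

```text
shift [ 0.2493  0.1966 -0.1214] dist 0.33992653548569496 turn for level y -0.34694970306372674
```

```bash
for i in 1 2; do python3 -m inch '[[0,0.125,0.1,-0.06,0],[0,0.125,0.1,-0.06,0],[0,0.125,0.1,-0.06,0],[0,0.125,0.1,-0.06,0],[0,0.125,0.1,-0.06,0]]' >/dev/null; done; python3 st.py; python3 go.py "(.63,.25,.45)"
```

```text
t 11.77 q [-0.61   0.087  1.285 -0.247  1.534 -0.755] pos [ 0.564 -0.345  0.54 ] x [-0.117  0.935 -0.334] y [0.992 0.126 0.005] z [ 0.047 -0.331 -0.943] F [-0.194 -0.051  0.567] T [ 0.129 -0.03   0.058] op 1.0 ff 0.0
shift [ 0.5791  0.1397 -0.1092] dist 0.6056070648192547 turn for level y -0.9157319063787991
```

```bash
for i in 1 2 3; do python3 -m inch '[[0,0.193,0.047,-0.036,-0.3],[0,0.193,0.047,-0.036,-0.3],[0,0.193,0.047,-0.036,-0.3],[0,0.193,0.047,-0.036,-0.3],[0,0.193,0.047,-0.036,-0.3]]' >/dev/null; done; python3 st.py; python3 go.py "(.624,.3,.208)"
```

```text
t 13.02 q [ 0.344  0.276  1.234 -0.335  1.701  0.176] pos [0.629 0.246 0.445] x [-0.129  0.934 -0.334] y [ 0.991  0.135 -0.004] z [ 0.041 -0.332 -0.943] F [ 0.791  0.061 -0.069] T [ 0.149 -0.018 -0.04 ] op 0.998 ff 0.0
shift [0.1303 0.003  0.2056] dist 0.24343044788034046 turn for level y 0.6966578440253086
```

```bash
python3 -m inch '[[0,0.13,0.003,0.1,0],[0,0.13,0.003,0.1,0],[0,0.13,0.003,0.1,0],[0,0.13,0.003,0.205,0],[0,0.13,0.003,0.205,0]]' >/dev/null; python3 -m inch '[[0,0,0,0.034,0],[0,0,0,0.034,0],[0,0,0,0.034,0]]' | head -3; python3 - <<'E'
from h import *
np.set_printoptions(precision=4,suppress=True)
for c in("top","side"):
    p=ctrl.read_camera(c); save(p,c+"1.png"); w=cloud(p)
    for r in ctrl.tip_of("jug_handle",p)[:3]: print(c,r["score"],r["at"],onplane(p,*r["at"],.115),world(p,*r["at"]))
    if c=="side":
        I=cv2.imread("pics/side1.png")[180:400,130:400]; cv2.imwrite("pics/c1.png",cv2.resize(I,None,fx=2.5,fy=2.5))
E
python3 st.py; python3 go.py "(.6295,.260,.095)"
```

```text
time: 13.68
eef_pos: [0.6241, 0.2903, 0.2239]
tcp_rot: [0.648, 0.742, -0.115, 0.125]
top 0.94 [259.5, 287.4] [0.3575 0.2057 0.115 ] [0.3584 0.2047 0.1306]
top 0.88 [242.0, 198.8] [0.6388 0.2624 0.115 ] [0.6371 0.2612 0.1265]
top 0.73 [386.8, 262.9] [ 0.4309 -0.1963  0.115 ] [ 0.4309 -0.1976  0.1094]
side 0.83 [354.2, 161.6] [ 0.4207 -0.1954  0.115 ] [0.4974 0.3893 0.4985]
side 0.73 [393.2, 270.2] [0.3547 0.2174 0.115 ] [0.3563 0.2224 0.1206]
side 0.66 [266.5, 275.5] [0.6244 0.2622 0.115 ] [0.6232 0.2707 0.1253]
t 13.88 q [ 0.406  0.394  1.467 -0.333  1.383  0.352] pos [0.627 0.292 0.231] x [-0.125  0.935 -0.333] y [0.991 0.134 0.004] z [ 0.048 -0.329 -0.943] F [-0.218  0.441  0.351] T [ 0.137  0.051 -0.034] op 0.998 ff 0.0
shift [ 0.0146 -0.0022  0.1391] dist 0.13987157382275503 turn for level y -0.6435409726309131
```

View pics/c1.png

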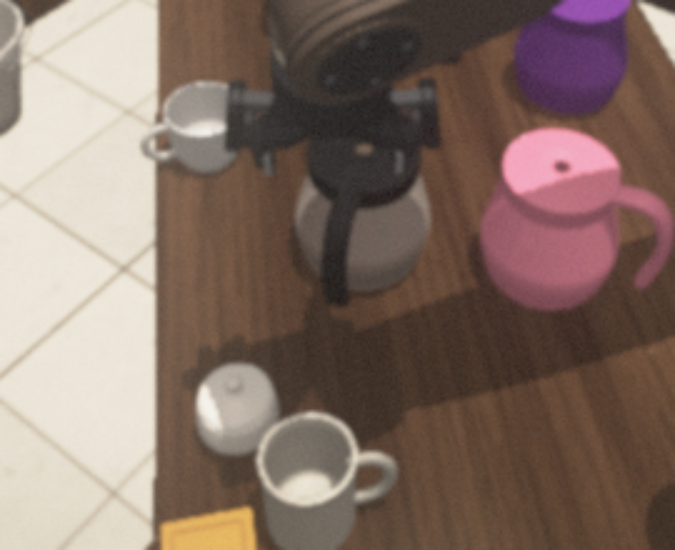

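```bash
python3 -m inch '[[0,0.014,-0.001,0.02,0],[0,0.014,-0.001,0.06,0],[0,0.014,-0.001,0.06,0],[0,0.014,-0.001,0.06,0]]' ; python3 st.py; python3 go.py "(.6295,.260,.095)"
```

```text
time: 14.22
eef_pos: [0.624, 0.2842, 0.1646]
tcp_rot: [0.648, 0.742, -0.114, 0.126]
contact_force: [-0.2, -0.1, 0.3]
opening: 1.001
finger_force: 0.0
t 14.22 q [ 0.397  0.441  1.529 -0.342  1.286  0.378] pos [0.624 0.284 0.165] x [-0.128  0.933 -0.335] y [ 0.991  0.133 -0.006] z [ 0.039 -0.333 -0.942] F [-0.178 -0.082  0.256] T [ 0.138  0.031 -0.027] op 1.001 ff 0.0
shift [0.0001 0.0027 0.0738] dist 0.07387076891434485 turn for level y 1.0563007459103584
```

```bash
python3 -m inch '[[0,0,0.003,0.02,0],[0,0,0.003,0.04,0],[0,0,0.003,0.06,0],[0,0,0.003,0.073,0],[0,0,0.003,0.073,0]]' ; python3 go.py "(.6295,.260,.095)"
```

```text
time: 14.63
eef_pos: [0.6304, 0.2601, 0.0957]
tcp_rot: [0.648, 0.742, -0.114, 0.126]
contact_force: [-0.2, -0.5, -0.8]
opening: 0.999
finger_force: 0.0
shift [ 0.0002 -0.0009  0.0006] dist 0.0011217161886545952 turn for level y 0.8849079089852717
```

```bash
python3 -m inch '[[0.5,0,0,0,0],[0.6,0,0,0,0],[0.65,0,0,0,0],[0.7,0,0,0,0],[0.75,0,0,0,0]]' 30; python3 -m inch '[[1,0,0,0,0],[1,0,0,0,0],[1,0,0,0,0],[1,0,0,0,0],[1,0,0,0,0]]' 30;  python3 -m inch '[[1,0,0,0,0],[1,0,0,0,0],[1,0,0,0,0],[1,0,0,0,0],[1,0,0,0,0]]' 90; python3 - <<'E'
from h import *
np.set_printoptions(precision=4,suppress=True)
p=ctrl.read_camera("top"); save(p,"top2.png"); p2=ctrl.read_camera("side"); save(p2,"side2.png")
a=cv2.imread("pics/top2.png")[150:260,190:330]; b=cv2.imread("pics/side2.png")[180:330,200:360]
cv2.imwrite("pics/c2.png",np.hstack([cv2.resize(a,(400,314)),cv2.resize(b,(335,314))]))
E
```

```text
time: 15.05
eef_pos: [0.631, 0.2612, 0.0975]
tcp_rot: [0.648, 0.742, -0.112, 0.127]
contact_force: [-1.2, 1.8, 2.6]
opening: 0.301
finger_force: 4.4
time: 15.47
eef_pos: [0.6307, 0.2616, 0.0972]
tcp_rot: [0.648, 0.742, -0.112, 0.127]
contact_force: [-2.6, 4.7, 5.8]
opening: 0.254
finger_force: 30.4
time: 15.88
eef_pos: [0.6307, 0.2616, 0.0974]
tcp_rot: [0.648, 0.742, -0.112, 0.127]
contact_force: [-2.5, 3.4, 6.2]
opening: 0.238
finger_force: 87.1
```

View pics/c2.png

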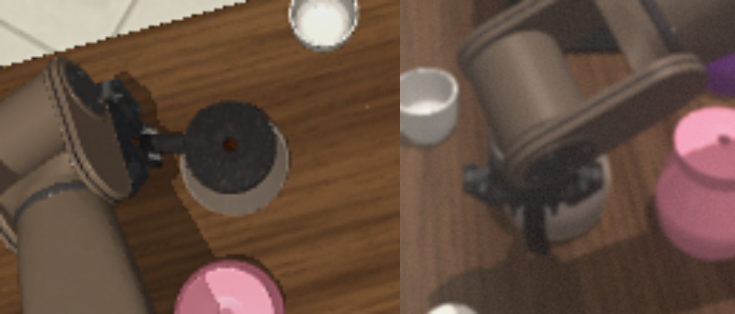

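```bash
cat > lid.py <<'E'
import sys
from h import *
from scipy.optimize import least_squares
np.set_printoptions(precision=4,suppress=True)
def lid(p,c,zc):
    w=cloud(p); x,y,z=w[...,0],w[...,1],w[...,2]; px=p["pixels"].astype(int)
    m=(abs(z-zc)<.014)&(np.hypot(x-c[0],y-c[1])<.056)&(px.max(-1)<110); P=w[m]
    # restrict to half away from the hand for the circle, all for plane
    A=np.c_[P[:,:2]-c,np.ones(len(P))]; k=np.linalg.lstsq(A,P[:,2],rcond=None)[0]
    r=P[:,2]-A@k; g=abs(r)<.005; k=np.linalg.lstsq(A[g],P[g,2],rcond=None)[0]
    h=cv2.convexHull(P[g][:,:2].astype(np.float32))[:,0]; 
    f=least_squares(lambda q:np.hypot(h[:,0]-q[0],h[:,1]-q[1])-.051,c,loss="soft_l1",f_scale=.002)
    print("n",len(P),"slope x,y (rad)",k[:2],"z",k[2],"centre",f.x,"res",np.abs(f.fun).mean())
c=eval(sys.argv[1]); zc=float(sys.argv[2])
for cam in sys.argv[3:]:
    p=ctrl.read_camera(cam); print(cam,end=" "); lid(p,c,zc)
print("tcp",np.array(ctrl.get_state()["eef_pos"]))
E
python3 lid.py "(.64,.173)" .137 top side
```

```text
top n 756 slope x,y (rad) [-0.0844 -0.0174] z 0.13844137906535958 centre [0.6319 0.1729] res 0.0023277098399594742
side Traceback (most recent call last):
  File "lid.py", line 16, in <module>
    p=ctrl.read_camera(cam); print(cam,end=" "); lid(p,c,zc)
                                                 ~~~^^^^^^^^
  File "lid.py", line 11, in lid
    h=cv2.convexHull(P[g][:,:2].astype(np.float32))[:,0];
      ~~~~~~~~~~~~~~~~~~~~~~~~~~~~~~~~~~~~~~~~~~~~~^^^^^
TypeError: 'NoneType' object is not subscriptable
```

```bash
python3 - <<'E'
import sys; sys.argv=["x","(.0,.0)","0"]
src=open("lid.py").read().split("c=eval")[0]; exec(src)
L=lambda n:{k:(v if v.ndim else v.item()) for k,v in np.load(n).items()}
lid(L("top0.npz"),(.6185,.173),.137); lid(L("side0.npz"),(.6185,.173),.137)
E
```

```text
n 830 slope x,y (rad) [ 0.0007 -0.0116] z 0.13669561893846818 centre [0.6191 0.1733] res 0.001168357077212963
n 1281 slope x,y (rad) [ 0.0008 -0.019 ] z 0.13761768837562194 centre [0.6155 0.1758] res 0.0007533730529938997
```

```bash
python3 -m inch '[[0.7,0,0,0,0],[0.5,0,0,0,0],[0.5,0,0,0,0],[0.5,0,0,0,0]]' 30; python3 lid.py "(.632,.173)" .137 top; python3 -m inch '[[0.5,0,-0.006,0,0],[0.5,0,-0.012,0,0],[0.5,0,-0.017,0,0],[0.5,0,-0.022,0,0],[0.5,0,-0.022,0,0]]'; python3 lid.py "(.632,.173)" .137 top; python3 st.py
```

```text
time: 16.42
eef_pos: [0.6305, 0.26, 0.0954]
tcp_rot: [0.648, 0.742, -0.114, 0.127]
contact_force: [-0.8, 0.0, 1.0]
opening: 0.501
finger_force: 0.0
top n 763 slope x,y (rad) [-0.0153 -0.0104] z 0.1368978550988293 centre [0.6245 0.1722] res 0.002039720337131278
tcp [0.6305 0.2601 0.0955]
time: 16.88
eef_pos: [0.6077, 0.2578, 0.0964]
tcp_rot: [0.648, 0.742, -0.113, 0.127]
contact_force: [-0.2, -0.3, 1.1]
opening: 0.501
finger_force: 0.0
top n 729 slope x,y (rad) [-0.018  -0.0051] z 0.1366768314007925 centre [0.6244 0.173 ] res 0.002623142165771034
tcp [0.608  0.2577 0.0964]
t 16.93 q [ 0.371  0.459  1.639 -0.363  1.156  0.402] pos [0.608 0.258 0.096] x [-0.128  0.934 -0.335] y [ 0.991  0.134 -0.004] z [ 0.041 -0.332 -0.942] F [ 0.062 -0.386  0.232] T [ 0.151  0.03  -0.034] op 0.498 ff 0.0
```

```bash
python3 -m inch '[[0.5,0,-0.004,0,0],[0.5,0,-0.008,0,0],[0.5,0,-0.008,0,0],[0.5,0,0.001,0,0],[0.5,0,0.002,0,0]]' | head -2; python3 lid.py "(.624,.173)" .137 top;  python3 -m inch '[[0.6,0,0,0,0],[0.65,0,0,0,0],[0.7,0,0,0,0],[0.75,0,0,0,0],[1,0,0,0,0]]' 25; python3 -m inch '[[1,0,0,0,0],[1,0,0,0,0],[1,0,0,0,0],[1,0,0,0,0]]' 80; python3 lid.py "(.624,.173)" .137 top; python3 st.py
```

```text
time: 17.35
eef_pos: [0.6118, 0.2579, 0.0965]
top n 805 slope x,y (rad) [0.0014 0.0004] z 0.1367464353133703 centre [0.618  0.1725] res 0.0010947081282284934
tcp [0.6118 0.2579 0.0964]
time: 17.82
eef_pos: [0.6105, 0.258, 0.0962]
tcp_rot: [0.648, 0.742, -0.113, 0.126]
contact_force: [-1.7, 0.2, -0.5]
opening: 0.256
finger_force: 24.2
time: 18.15
eef_pos: [0.6107, 0.2581, 0.0964]
tcp_rot: [0.648, 0.742, -0.113, 0.127]
contact_force: [-1.2, -0.0, 0.8]
opening: 0.236
finger_force: 78.0
top n 822 slope x,y (rad) [-0.0117 -0.0107] z 0.1370498597166266 centre [0.6193 0.173 ] res 0.0010304680257738964
tcp [0.6107 0.2581 0.0964]
t 18.2 q [ 0.37   0.464  1.633 -0.362  1.156  0.4  ] pos [0.611 0.258 0.096] x [-0.127  0.934 -0.334] y [ 0.991  0.134 -0.004] z [ 0.041 -0.332 -0.942] F [-1.495  0.684  0.226] T [ 0.117  0.099 -0.153] op 0.238 ff 78.1
```

```bash
python3 -m inch '[[1,-0.003,0,-0.009,0],[1,-0.007,0,-0.019,0],[1,-0.012,0,-0.033,0],[1,-0.017,0,-0.047,0],[1,-0.023,0,-0.066,0]]' 100 ; python3 -m inch '[[1,0,0,0,0],[1,0,0,0,0],[1,0,0,0,0]]'; python3 lid.py "(.619,.173)" .205 top; python3 go.py "(.630,.03,.164)"
```

```text
time: 18.62
eef_pos: [0.6103, 0.2583, 0.1663]
tcp_rot: [0.648, 0.742, -0.114, 0.126]
contact_force: [0.4, 0.5, -7.2]
opening: 0.233
finger_force: 97.9
time: 18.87
eef_pos: [0.6106, 0.2586, 0.1659]
tcp_rot: [0.648, 0.742, -0.113, 0.126]
contact_force: [-0.8, -0.7, -6.8]
opening: 0.23
finger_force: 97.9
top n 904 slope x,y (rad) [-0.0269  0.0579] z 0.20076068715323375 centre [0.6201 0.1724] res 0.0008926961262536803
tcp [0.6101 0.2583 0.1648]
shift [-0.2155 -0.0108  0.0774] dist 0.22917917377471506 turn for level y 1.004256751223134
```

```bash
python3 -m inch '[[1,-0.01,0.003,0.0035,0],[1,-0.03,0.003,0.0107,0],[1,-0.055,0.003,0.0196,0],[1,-0.08,0.003,0.0285,0],[1,-0.105,0.003,0.0374,0]]' 120 | head -3; python3 -m inch '[[1,-0.025,0.003,0.009,0],[1,-0.05,0.003,0.0178,0],[1,-0.075,0.003,0.0267,0],[1,-0.095,0.003,0.0338,0],[1,-0.105,0.003,0.0374,0]]' ; python3 -m inch '[[1,0,0,0,0],[1,0,0,0,0]]' |head -2; python3 lid.py "(.634,-.055)" .2 top; python3 st.py; python3 go.py "(.630,.01,.164)"
```

```text
time: 19.33
eef_pos: [0.6283, 0.1465, 0.1644]
tcp_rot: [0.648, 0.743, -0.114, 0.126]
time: 19.75
eef_pos: [0.646, 0.0345, 0.1646]
tcp_rot: [0.649, 0.741, -0.115, 0.126]
contact_force: [0.0, 0.0, -7.0]
opening: 0.225
finger_force: 118.0
time: 19.92
eef_pos: [0.6461, 0.038, 0.1648]
top n 708 slope x,y (rad) [0.0139 0.056 ] z 0.19988279189479968 centre [ 0.6527 -0.0494] res 0.005014692967987553
tcp [0.6462 0.0388 0.1651]
t 19.97 q [ 0.032  0.3    1.712 -0.377  1.127  0.06 ] pos [0.646 0.039 0.165] x [-0.128  0.934 -0.333] y [ 0.991  0.134 -0.005] z [ 0.04  -0.331 -0.943] F [ 0.121  0.837 -6.342] T [1.112 0.184 0.017] op 0.231 ff 118.1
shift [-0.0245 -0.02    0.0099] dist 0.033126061833805114 turn for level y 0.8552502681335331
```

```bash
python3 go.py "(.620,-.045,.163)"; python3 go.py "(.620,-.045,.163)"
```

```text
shift [-0.0743 -0.0372  0.0286] dist 0.08788457800560948 turn for level y 0.8552502681335331
shift [-0.0743 -0.0372  0.0286] dist 0.08788457800560948 turn for level y 0.8552502681335331
```

```bash
python3 -m inch '[[1,-0.012,-0.01,0.0045,0],[1,-0.03,-0.02,0.0115,0],[1,-0.048,-0.03,0.0185,0],[1,-0.064,-0.037,0.0246,0],[1,-0.074,-0.037,0.0285,0]]' ; python3 -m inch '[[1,-0.074,-0.037,0.0285,0]]' >/dev/null; python3 go.py "(.6295,-.1168,.163)"; python3 - <<'E'
from h import *
p=ctrl.read_camera("side"); save(p,"side3.png"); I=cv2.imread("pics/side3.png")[50:230,180:400]; cv2.imwrite("pics/c3.png",cv2.resize(I,None,fx=3,fy=3))
E
python3 st.py
```

```text
time: 20.38
eef_pos: [0.6192, -0.0451, 0.1634]
tcp_rot: [0.648, 0.743, -0.114, 0.126]
contact_force: [-0.3, -0.2, -7.5]
opening: 0.23
finger_force: 117.9
shift [-0.0363  0.0133  0.013 ] dist 0.04076251047202506 turn for level y -0.4122448453772856
t 20.52 q [-0.18   0.198  1.841 -0.39   1.034 -0.127] pos [ 0.607 -0.091  0.163] x [-0.13   0.931 -0.34 ] y [ 0.991  0.135 -0.009] z [ 0.037 -0.339 -0.94 ] F [-3.598 -8.558 -4.433] T [-0.639  0.805 -0.586] op 0.228 ff 119.9
```

View pics/c3.png

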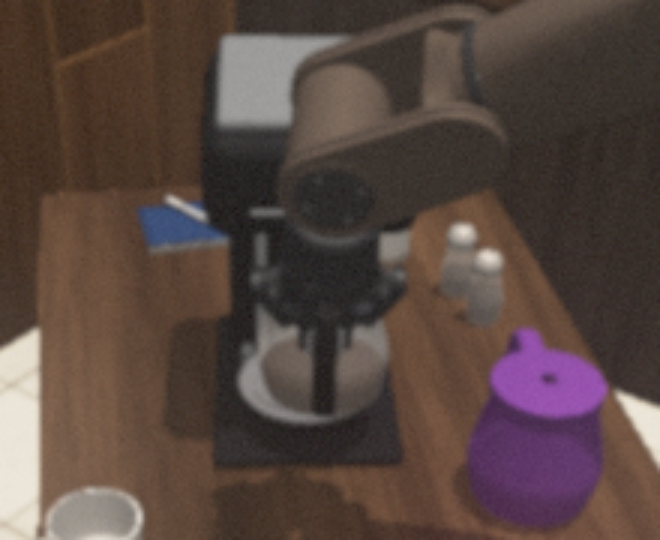

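```bash
python3 -m inch '[[1,0,0,0,0]]' >/dev/null; python3 st.py; python3 go.py "(.625,-.085,.163)"
```

```text
t 20.6 q [-0.176  0.199  1.84  -0.382  1.034 -0.122] pos [ 0.608 -0.086  0.163] x [-0.125  0.934 -0.334] y [ 0.991  0.131 -0.005] z [ 0.039 -0.332 -0.942] F [-0.781  0.531 -7.712] T [ 1.266  0.054 -0.018] op 0.231 ff 118.9
shift [-0.0009  0.0174  0.    ] dist 0.0174336840499762 turn for level y 0.8491651422841195
```

```bash
python3 -m inch '[[1,0,0.005,0,0],[1,0,0.01,0,0],[1,0,0.015,0,0],[1,0,0.018,0,0],[1,0,0.018,0,0]]'; python3 -m inch '[[1,-0.004,0,0.0014,0],[1,-0.008,0,0.0028,0],[1,-0.012,0,0.0043,0],[1,-0.016,0,0.0057,0],[1,-0.016,0,0.0057,0]]'; python3 st.py; python3 go.py "(.6295,-.1168,.163)"; python3 lid.py "(.634,-.19)" .2 side
```

```text
time: 21.02
eef_pos: [0.6275, -0.0815, 0.1631]
tcp_rot: [0.648, 0.743, -0.113, 0.127]
contact_force: [0.0, 0.1, -6.6]
opening: 0.231
finger_force: 119.0
time: 21.43
eef_pos: [0.6284, -0.1006, 0.1631]
tcp_rot: [0.649, 0.742, -0.113, 0.127]
contact_force: [0.4, -0.2, -6.0]
opening: 0.226
finger_force: 119.0
t 21.43 q [-0.192  0.242  1.788 -0.38   1.034 -0.143] pos [ 0.628 -0.101  0.163] x [-0.127  0.934 -0.335] y [ 0.991  0.133 -0.004] z [ 0.041 -0.333 -0.942] F [ 0.364 -0.184 -6.01 ] T [1.079 0.143 0.021] op 0.226 ff 119.0
shift [-0.0153 -0.0011  0.0055] dist 0.016282386451261274 turn for level y 0.6083130660411519
side n 18 slope x,y (rad) [ 0.0117 -0.0869] z 0.19388935760604933 centre [ 0.6345 -0.1853] res 0.0007878148232499621
tcp [ 0.6284 -0.1001  0.163 ]
```

```bash
python3 -m inch '[[1,-0.002,0,0.0007,0],[1,-0.004,0,0.0014,0],[1,-0.006,0,0.0021,0],[1,-0.008,0,0.0028,0],[1,-0.01,0,0.0036,0]]'; python3 -m inch '[[1,-0.001,0,0.0004,0],[1,-0.002,0,0.0007,0],[1,-0.003,0,0.001,0],[1,-0.003,0,0.001,0]]'; python3 -m inch '[[1,-0.001,0,0.0004,0],[1,-0.002,0,0.0007,0],[1,-0.003,0,0.001,0],[1,-0.003,0,0.001,0]]'
```

```text
time: 21.9
eef_pos: [0.63, -0.11, 0.163]
tcp_rot: [0.648, 0.742, -0.113, 0.127]
contact_force: [0.6, 0.5, -7.2]
opening: 0.23
finger_force: 119.1
time: 22.23
eef_pos: [0.6303, -0.1132, 0.163]
tcp_rot: [0.648, 0.742, -0.113, 0.127]
contact_force: [0.6, 0.9, -6.7]
opening: 0.224
finger_force: 119.1
time: 22.57
eef_pos: [0.6308, -0.1163, 0.163]
tcp_rot: [0.648, 0.742, -0.113, 0.127]
contact_force: [-0.2, 0.8, -7.4]
opening: 0.23
finger_force: 119.0
```

```bash
for i in 1 2 3; do python3 -m inch '[[1,-0.001,0,0.0004,0],[1,-0.002,0,0.0007,0],[1,-0.002,0,0.0007,0],[1,-0.002,0,0.0007,0]]' | grep -E "eef|contact"; done; python3 st.py
```

```text
eef_pos: [0.6311, -0.1183, 0.1631]
contact_force: [0.5, 0.6, -7.7]
eef_pos: [0.6314, -0.1204, 0.163]
contact_force: [0.9, 1.0, -7.2]
eef_pos: [0.6316, -0.1223, 0.1631]
contact_force: [-0.7, 0.9, -6.2]
t 23.57 q [-0.227  0.25   1.778 -0.376  1.024 -0.179] pos [ 0.632 -0.122  0.163] x [-0.127  0.934 -0.334] y [ 0.991  0.134 -0.003] z [ 0.042 -0.332 -0.942] F [-0.698  0.935 -6.244] T [ 1.33   0.181 -0.025] op 0.231 ff 119.0
```

```bash
for i in 1 2 3; do python3 -m inch '[[1,-0.001,0,0.0004,0],[1,-0.002,0,0.0007,0],[1,-0.002,0,0.0007,0],[1,-0.002,0,0.0007,0]]' | grep -E "eef|contact"; done; python3 st.py
```

```text
eef_pos: [0.6321, -0.1228, 0.1636]
contact_force: [-1.2, 7.8, -3.6]
eef_pos: [0.6326, -0.1232, 0.1642]
contact_force: [-2.0, 11.9, -0.3]
eef_pos: [0.6334, -0.1237, 0.165]
contact_force: [-2.9, 18.7, 3.0]
t 24.57 q [-0.231  0.25   1.773 -0.366  1.025 -0.188] pos [ 0.633 -0.124  0.165] x [-0.125  0.937 -0.327] y [0.991 0.133 0.001] z [ 0.044 -0.324 -0.945] F [-2.94  18.719  3.02 ] T [ 3.232  0.612 -0.246] op 0.229 ff 121.4
```

```bash
python3 -m inch '[[1,0.003,0,-0.001,0],[1,0.006,0,-0.002,0],[1,0.0085,0,-0.003,0],[1,0.0085,0,-0.003,0]]' | grep -E "eef|contact";  python3 -m inch '[[1,0.0007,0,0.0019,0],[1,0.0013,0,0.0038,0],[1,0.002,0,0.0057,0],[1,0.0027,0,0.0075,0],[1,0.0027,0,0.0075,0]]'; python3 st.py
```

```text
eef_pos: [0.6311, -0.1197, 0.1627]
contact_force: [0.5, 0.8, -6.9]
time: 25.32
eef_pos: [0.6308, -0.12, 0.1541]
tcp_rot: [0.648, 0.742, -0.113, 0.126]
contact_force: [-0.9, 0.3, -7.2]
opening: 0.231
finger_force: 119.2
t 25.32 q [-0.223  0.259  1.785 -0.38   1.012 -0.168] pos [ 0.631 -0.12   0.154] x [-0.128  0.934 -0.334] y [ 0.991  0.134 -0.005] z [ 0.04  -0.332 -0.943] F [-0.854  0.322 -7.171] T [1.195 0.187 0.019] op 0.231 ff 119.2
```

```bash
for i in 1 2 3; do python3 -m inch '[[1,0.0003,0,0.0009,0],[1,0.0007,0,0.0019,0],[1,0.0007,0,0.0019,0]]' | grep -E "eef|contact"; done
```

```text
eef_pos: [0.6311, -0.1198, 0.1528]
contact_force: [0.8, 1.1, -7.0]
eef_pos: [0.6311, -0.1197, 0.1508]
contact_force: [-0.1, 0.2, -6.7]
eef_pos: [0.6315, -0.1196, 0.1496]
contact_force: [-0.6, 1.2, -4.1]
```

```bash
for i in 1 2; do python3 -m inch '[[1,0.0008,0,0.0007,0],[1,0.0016,0,0.0015,0],[1,0.0016,0,0.0015,0]]' | grep -E "eef|contact"; done; python3 st.py
```

```text
eef_pos: [0.6317, -0.1186, 0.1484]
contact_force: [-1.1, 4.0, -0.4]
eef_pos: [0.6319, -0.1176, 0.1473]
contact_force: [-2.0, 4.6, 3.1]
t 26.57 q [-0.218  0.267  1.789 -0.385  0.998 -0.157] pos [ 0.632 -0.118  0.147] x [-0.127  0.933 -0.336] y [ 0.991  0.135 -0.001] z [ 0.044 -0.333 -0.942] F [-2.038  4.569  3.077] T [ 0.581  0.508 -0.328] op 0.228 ff 121.6
```

```bash
python3 - <<'E'
from h import *
np.set_printoptions(precision=4,suppress=True)
p=ctrl.read_camera("side"); save(p,"side4.png"); I=cv2.imread("pics/side4.png")[110:215,220:345]; cv2.imwrite("pics/c4.png",cv2.resize(I,None,fx=5.5,fy=5.5,interpolation=cv2.INTER_CUBIC))
for q in("jug_foot","jug","plate_lowest","jug_handle"):
    for r in ctrl.tip_of(q,p)[:4]: print(q,round(r["score"],2),np.array(r["at"]),onplane(p,*r["at"],{"jug_handle":.16,"plate_lowest":.036}.get(q,.045)))
E
```

```text
jug 0.95 [355.7 290.5] [0.4259 0.225  0.045 ]
jug 0.86 [279.8 180.4] [ 0.6382 -0.1696  0.045 ]
jug 0.66 [353.6 209.6] [ 0.4188 -0.0584  0.045 ]
plate_lowest 0.86 [279.7 178.1] [ 0.6408 -0.1936  0.036 ]
jug_handle 0.94 [354.1 159.8] [ 0.4296 -0.1358  0.16  ]
jug_handle 0.91 [283.2 158.4] [ 0.6255 -0.1178  0.16  ]
jug_handle 0.61 [395.  271.6] [0.365  0.2611 0.16  ]
```

View pics/c4.png

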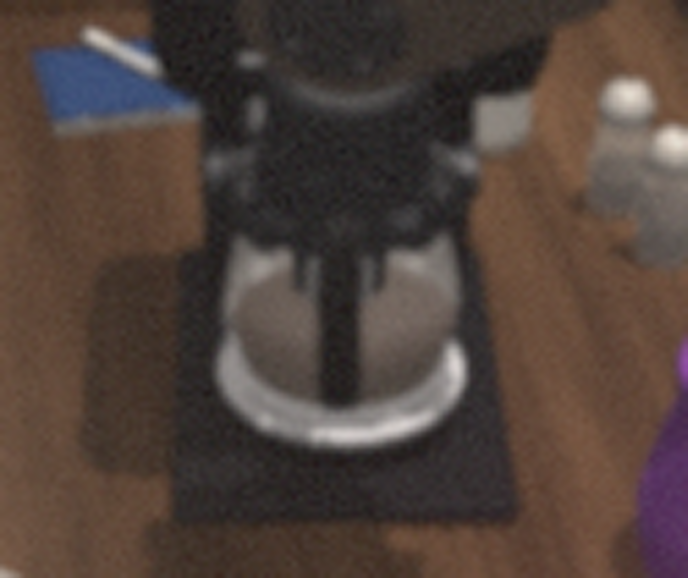

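```bash
python3 -m inch '[[1,0,0,0,0],[1,0,0,0,0],[1,0,0,0,0]]' 60 | grep -E "eef|contact|finger"; python3 -m inch '[[1,0,0,0,0],[1,0,0,0,0],[1,0,0,0,0]]' 35 | grep -E "eef|contact|finger";  python3 -m inch '[[1,0.0005,0,0.0009,0],[1,0.001,0,0.0018,0],[1,0.001,0,0.0018,0]]' | grep -E "eef|contact"; python3 st.py
```

```text
eef_pos: [0.6319, -0.1177, 0.1474]
contact_force: [-2.1, 5.3, 3.2]
finger_force: 121.5
eef_pos: [0.6319, -0.1176, 0.1474]
contact_force: [-2.5, 4.9, 3.6]
finger_force: 121.4
eef_pos: [0.6323, -0.1171, 0.1466]
contact_force: [-3.7, 7.3, 7.3]
t 27.57 q [-0.217  0.268  1.79  -0.386  0.997 -0.155] pos [ 0.632 -0.117  0.147] x [-0.127  0.933 -0.337] y [ 0.991  0.135 -0.   ] z [ 0.045 -0.334 -0.942] F [-3.658  7.311  7.287] T [ 0.476  0.716 -0.405] op 0.227 ff 122.3
```

```bash
for c in 1; do python3 -m inch '[[0.79,0,0,0,0],[0.78,0,0,0,0],[0.77,0,0,0,0],[0.765,0,0,0,0]]' 30 | grep -E "eef|contact|finger|open"; python3 -m inch '[[0.76,0,0,0,0],[0.755,0,0,0,0],[0.75,0,0,0,0]]' 30 | grep -E "eef|contact|finger|open"; done
```

```text
eef_pos: [0.6323, -0.1171, 0.1464]
contact_force: [-2.8, 7.0, 5.8]
opening: 0.239
finger_force: 76.9
eef_pos: [0.6324, -0.1169, 0.1459]
contact_force: [-2.7, 6.6, 4.7]
opening: 0.248
finger_force: 23.0
```

```bash
for c in 1 2 3; do python3 -m inch '[[0.75,0.0009,0,0.0007,0],[0.75,0.0018,0,0.0014,0],[0.75,0.0018,0,0.0014,0]]' 30 | grep -E "eef|contact|finger|open"; done; python3 st.py
```

```text
eef_pos: [0.6323, -0.1153, 0.1444]
contact_force: [-3.2, 8.1, 6.6]
opening: 0.253
finger_force: 23.3
eef_pos: [0.6323, -0.1142, 0.1433]
contact_force: [-4.3, 8.3, 9.1]
opening: 0.25
finger_force: 23.7
eef_pos: [0.6321, -0.1136, 0.1418]
contact_force: [-5.1, 6.4, 11.4]
opening: 0.25
finger_force: 23.5
t 28.9 q [-0.212  0.273  1.794 -0.389  0.989 -0.145] pos [ 0.632 -0.114  0.142] x [-0.127  0.933 -0.338] y [0.991 0.135 0.001] z [ 0.046 -0.334 -0.941] F [-5.145  6.405 11.419] T [ 0.434  0.745 -0.333] op 0.25 ff 23.5
```

```bash
python3 -m inch '[[0.745,-0.001,0,0,0],[0.74,-0.002,0,0,0],[0.74,-0.002,0,0,0]]' 20 | grep -E "eef|contact|finger|open"; python3 -m inch '[[0.735,0,0,0,0],[0.735,0,0,0,0]]' 20 | grep -E "eef|contact|finger|open"; python3 - <<'E'
from h import *
np.set_printoptions(precision=4,suppress=True)
p=ctrl.read_camera("side"); save(p,"side5.png"); I=cv2.imread("pics/side5.png")[110:215,220:345]; cv2.imwrite("pics/c5.png",cv2.resize(I,None,fx=5.5,fy=5.5,interpolation=cv2.INTER_CUBIC))
for q in("jug",):
    for r in ctrl.tip_of(q,p)[:4]: print(q,round(r["score"],2),np.array(r["at"]),onplane(p,*r["at"],{"jug_handle":.16,"plate_lowest":.036}.get(q,.045)))
E
```

```text
eef_pos: [0.6319, -0.1159, 0.1404]
contact_force: [-1.0, 2.8, 2.5]
opening: 0.26
finger_force: 3.0
eef_pos: [0.6315, -0.1165, 0.1387]
contact_force: [0.3, -0.1, -0.1]
opening: 0.262
finger_force: 0.3
jug 0.87 [281.2 180. ] [ 0.6341 -0.1722  0.045 ]
jug 0.77 [355.5 287.4] [0.426  0.2162 0.045 ]
jug 0.72 [355.8 206.9] [ 0.4121 -0.071   0.045 ]
```

View pics/c5.png

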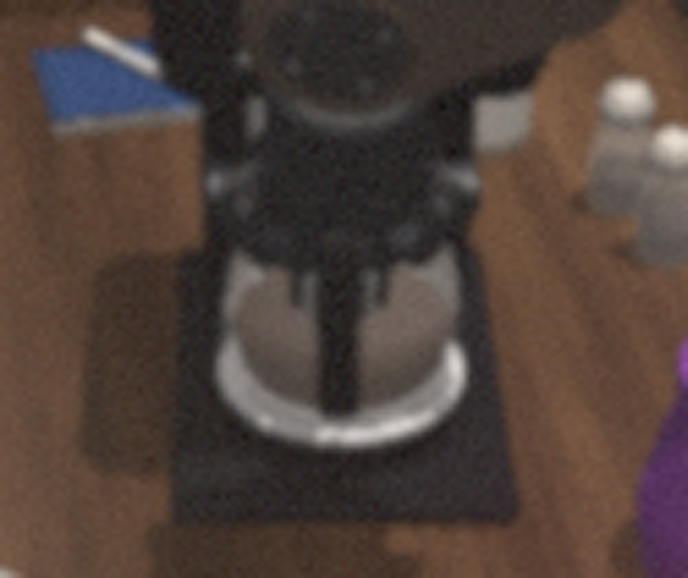

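```bash
cat > bar.py <<'E'
from h import *
np.set_printoptions(precision=4,suppress=True)
def bar(p,c,zlo,zhi,d):
    w=cloud(p); px=p["pixels"].astype(int); u=np.array([-d[1],d[0]])
    q=w[...,:2]-np.array(c); a=q@np.array(d); b=q@u; z=w[...,2]
    m=(px.max(-1)<75)&(z>zlo)&(z<zhi)&(a>.08)&(a<.125)&(abs(b)<.025)
    k=np.polyfit(z[m],a[m],1); r=a[m]-np.polyval(k,z[m]); g=abs(r)<.006; k,C=np.polyfit(z[m][g],a[m][g],1,cov=True)
    print("n",g.sum(),"lean out per height",k[0],"+-",C[0,0]**.5,"mid face at",np.polyval(k,(zlo+zhi)/2),"lateral",b[m][g].mean())
if __name__=="__main__":
    L=lambda n:{k:(v if v.ndim else v.item()) for k,v in np.load(n).items()}
    bar(L("side0.npz"),(.617,.173),.035,.105,(.118,.993))
    p=ctrl.read_camera("side")
    bar(p,(.637,-.196),.08,.142,(-.134,.991))
E
python3 bar.py; python3 st.py
```

```text
n 167 lean out per height 0.1204882458035778 +- 0.007890115762934172 mid face at 0.10487414847350804 lateral 0.001039650260618108
n 115 lean out per height 0.13214569804174964 +- 0.010406972754637468 mid face at 0.10334752423085701 lateral -0.004719229512974116
t 29.47 q [-0.217  0.277  1.796 -0.389  0.985 -0.149] pos [ 0.631 -0.116  0.138] x [-0.127  0.933 -0.336] y [ 0.991  0.135 -0.002] z [ 0.043 -0.333 -0.942] F [0.075 0.141 0.226] T [ 0.081 -0.142  0.018] op 0.264 ff 0.6
```

```bash
python3 -m inch '[[0.7,0,0,0,0],[0.65,0,0,0,0],[0.55,0,0,0,0],[0.5,0,0,0,0],[0.5,0,0,0,0]]' | grep -E "eef|contact|finger|open"; python3 -m inch '[[0.5,0,0,-0.005,0],[0.5,0,0,-0.015,0],[0.5,0,0,-0.03,0],[0.5,0,0,-0.05,0],[0.5,0,0,-0.075,0]]' | grep -E "eef|contact|finger|open"; python3 -m inch '[[0.5,0.01,0,-0.03,0],[0.5,0.03,0,-0.055,0],[0.5,0.06,0,-0.075,0],[0.5,0.09,0,-0.09,0],[0.5,0.12,0,-0.1,0]]' | grep -E "eef|contact"; python3 - <<'E'
from h import *; from bar import bar
np.set_printoptions(precision=4,suppress=True)
p=ctrl.read_camera("side"); save(p,"side6.png"); I=cv2.imread("pics/side6.png")[60:215,200:345]; cv2.imwrite("pics/c6.png",cv2.resize(I,None,fx=3.8,fy=3.8,interpolation=cv2.INTER_CUBIC))
bar(p,(.637,-.196),.08,.142,(-.134,.991))
E
python3 lid.py "(.637,-.198)" .178 side
```

```text
eef_pos: [0.6305, -0.1156, 0.1378]
contact_force: [0.1, -0.8, -0.9]
opening: 0.501
finger_force: 0.0
eef_pos: [0.6267, -0.0903, 0.2088]
contact_force: [0.0, -0.2, -0.5]
opening: 0.495
finger_force: 0.0
eef_pos: [0.6086, 0.0564, 0.2666]
contact_force: [1.1, -0.0, 0.4]
n 111 lean out per height 0.14762651953989156 +- 0.011934615531596316 mid face at 0.103161171504355 lateral -0.005155635484423279
side n 78 slope x,y (rad) [0.149  0.1154] z 0.17065581683028608 centre [ 0.636  -0.1958] res 0.0013516701044492259
tcp [0.6077 0.0589 0.2645]
```

View pics/c6.png

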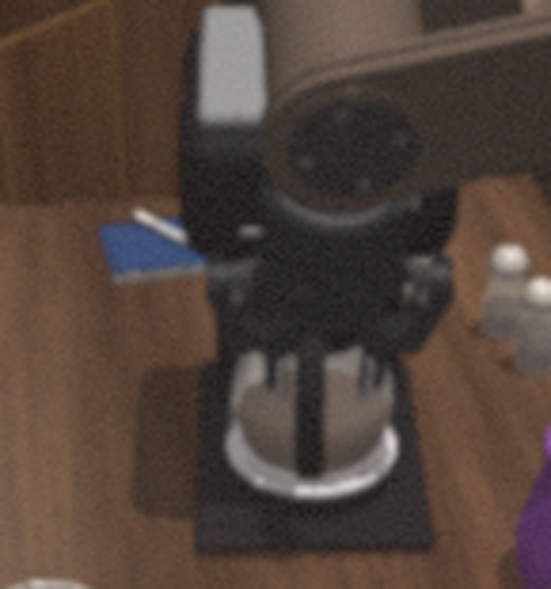

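```bash
python3 -m inch '[[0.5,-0.03,0,-0.1,0],[0.5,-0.08,0,-0.24,0],[0.5,-0.08,0,-0.24,0],[0.5,-0.08,0,-0.24,0],[0.5,-0.08,0,-0.24,0]]' | grep -E "eef|contact"; python3 -m inch '[[0.5,-0.03,-0.04,-0.1,0],[0.5,-0.03,-0.04,-0.1,0],[0.5,-0.03,-0.04,-0.1,0],[0.5,-0.03,-0.04,-0.1,0],[0.5,-0.03,-0.04,-0.1,0]]' | grep -E "eef|contact"; python3 - <<'E'
from h import *; from bar import bar
np.set_printoptions(precision=4,suppress=True)
p=ctrl.read_camera("side"); save(p,"side7.png"); I=cv2.imread("pics/side7.png")[60:215,200:345]; cv2.imwrite("pics/c7.png",cv2.resize(I,None,fx=3.8,fy=3.8,interpolation=cv2.INTER_CUBIC))
bar(p,(.637,-.196),.08,.142,(-.134,.991))
for q in("jug_foot","jug","jug_handle"):
    for r in ctrl.tip_of(q,p)[:4]: print(q,round(r["score"],2),np.array(r["at"]),onplane(p,*r["at"],{"jug_handle":.158}.get(q,.043)))
E
python3 lid.py "(.637,-.198)" .178 side top
```

```text
eef_pos: [0.6075, 0.0585, 0.474]
contact_force: [0.9, 1.1, 0.4]
eef_pos: [0.5674, 0.0583, 0.5797]
contact_force: [-0.1, 0.5, -0.8]
n 110 lean out per height 0.13742334213729837 +- 0.010211395813975553 mid face at 0.10313575842212497 lateral -0.0051960698691597695
jug 0.98 [281.  178.8] [ 0.6356 -0.181   0.043 ]
jug 0.9 [352.2 209.7] [ 0.4224 -0.0599  0.043 ]
jug 0.56 [354.4 291.3] [0.4286 0.226  0.043 ]
jug_handle 0.88 [394.9 267.3] [0.3632 0.2478 0.158 ]
jug_handle 0.8 [351.7 161.5] [ 0.4362 -0.1295  0.158 ]
jug_handle 0.56 [282.6 161.6] [ 0.6259 -0.1049  0.158 ]
side n 631 slope x,y (rad) [-0.0039 -0.0393] z 0.18073965563998595 centre [ 0.6364 -0.1952] res 0.000711316167751188
top n 53 slope x,y (rad) [ 0.0172 -0.1512] z 0.185058272672589 centre [ 0.643 -0.196] res 0.003014315010539219
tcp [0.5685 0.0585 0.573 ]
```

View pics/c7.png

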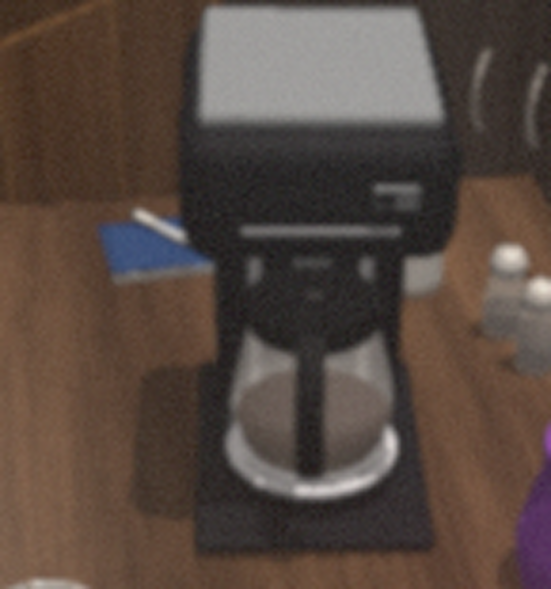

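```bash
python3 - <<'E'
from h import *
np.set_printoptions(precision=4,suppress=True)
L=lambda n:{k:(v if v.ndim else v.item()) for k,v in np.load(n).items()}
def f(ps,c,zc,lo):
    P=[]
    for p in ps:
        w=cloud(p); px=p["pixels"].astype(int); d=w-np.array([*c,zc]); m=(np.hypot(d[...,0],d[...,1])<.044)&(abs(d[...,2])<.012)&(px.max(-1)<110)&(d[...,1]>lo); P.append(d[m])
    P=np.concatenate(P); A=np.c_[P[:,:2],np.ones(len(P))]; k=np.linalg.lstsq(A,P[:,2],rcond=None)[0]
    for _ in range(3): g=abs(P[:,2]-A@k)<.004; k=np.linalg.lstsq(A[g],P[g,2],rcond=None)[0]
    print(len(P),g.sum(),"slopes",k[:2],"z",zc+k[2])
ps=[ctrl.read_camera("side") for _ in range(5)]
b=[L("side0.npz")]
for lo in(-.05,-.03,-.01): f(b,(.6155,.1758),.138,lo); f(ps,(.6364,-.1955),.181,lo)
E
```

```text
854 840 slopes [ 0.0018 -0.0104] z 0.13860644812229514
1837 1804 slopes [-0.0149 -0.0051] z 0.18194257281018916
790 778 slopes [ 0.0009 -0.0248] z 0.13880970718532368
1732 1703 slopes [-0.0154 -0.0144] z 0.18208843540265346
589 584 slopes [ 0.0015 -0.0457] z 0.13921992418126466
1313 1288 slopes [-0.0171 -0.0289] z 0.18239473164217723
```

```bash
python3 - <<'E'
from h import *
np.set_printoptions(precision=4,suppress=True)
w=np.concatenate([cloud(ctrl.read_camera("side")).reshape(-1,3) for _ in range(3)])
def f(m,n):
    P=w[m]; A=np.c_[P[:,:2]-P[:,:2].mean(0),np.ones(len(P))]; k=np.linalg.lstsq(A,P[:,2],rcond=None)[0]
    for _ in range(3): g=abs(P[:,2]-A@k)<.005; k=np.linalg.lstsq(A[g],P[g,2],rcond=None)[0]
    print(n,g.sum(),"slopes",k)
x,y,z=w.T
f((abs(z-.345)<.012)&(abs(x-.644)<.07)&(y<-.17)&(y>-.33),"headtop")
f((abs(z)<.012)&(abs(x-.6)<.15)&(y>-.06)&(y<.06),"table front")
f((abs(z-.017)<.008)&(abs(x-.63)<.08)&(y<-.105)&(y>-.135),"slab")
E
python3 st.py
```

```text
headtop 3556 slopes [-0.0009  0.0002  0.3456]
table front 9153 slopes [-0.0014  0.0008  0.0009]
slab 1073 slopes [ 0.0072 -0.0479  0.0173]
t 32.35 q [ 0.072  0.018  1.293 -0.35   1.798 -0.148] pos [0.568 0.059 0.575] x [-0.128  0.934 -0.335] y [ 0.991  0.134 -0.003] z [ 0.042 -0.332 -0.942] F [1.045 0.606 0.11 ] T [0.167 0.052 0.014] op 0.501 ff 0.0
```

```bash
python3 go.py "(.617,-.02,.100)"
```

```text
shift [0.0793 0.0394 0.4762] dist 0.4844055135778828 turn for level y 0.5903137956604373
```

```bash
for i in 1 2 3; do python3 -m inch '[[1,0.0264,0.0131,0.1587,0],[1,0.0264,0.0131,0.1587,0],[1,0.0264,0.0131,0.1587,0],[1,0.0264,0.0131,0.1587,0],[1,0.0264,0.0131,0.1587,0]]' 40 | grep -E "time|eef|contact|open"; done; python3 go.py "(.6215,-.055,.100)"
```

```text
time: 32.77
eef_pos: [0.5816, 0.0318, 0.4053]
contact_force: [0.4, -0.5, -1.8]
opening: 0.002
time: 33.18
eef_pos: [0.5978, 0.0058, 0.2516]
contact_force: [-1.2, 0.1, -1.2]
opening: 0.0
time: 33.6
eef_pos: [0.6145, -0.0205, 0.0954]
contact_force: [-1.6, 0.2, -0.6]
opening: 0.001
shift [-0.0347  0.0023  0.0073] dist 0.03553687829851144 turn for level y 2.275561228913088
```

```bash
python3 -m inch '[[1,-0.01,0.002,0.002,0],[1,-0.02,0.002,0.004,0],[1,-0.03,0.002,0.006,0],[1,-0.035,0.002,0.007,0],[1,-0.035,0.002,0.007,0]]' | grep -E "eef|contact"; for i in 1 2 3; do python3 -m inch '[[1,-0.002,0,0.0007,0],[1,-0.004,0,0.0014,0],[1,-0.006,0,0.002,0],[1,-0.006,0,0.002,0]]' | grep -E "time|eef|contact"; done
```

```text
eef_pos: [0.6255, -0.0565, 0.1089]
contact_force: [0.9, 0.0, -0.3]
time: 34.35
eef_pos: [0.6243, -0.0612, 0.1053]
contact_force: [-0.8, 0.5, 0.1]
time: 34.68
eef_pos: [0.6253, -0.0677, 0.1054]
contact_force: [-0.1, 0.2, 0.6]
time: 35.02
eef_pos: [0.6262, -0.0741, 0.1057]
contact_force: [-0.0, -0.1, -0.2]
```

```bash
for i in 1 2 3 4; do python3 -m inch '[[1,-0.001,0,0.0004,0],[1,-0.002,0,0.0007,0],[1,-0.002,0,0.0007,0]]' | grep -E "eef|contact"; done
```

```text
eef_pos: [0.6264, -0.0759, 0.1057]
contact_force: [0.5, 1.0, 0.6]
eef_pos: [0.6267, -0.078, 0.1057]
contact_force: [-0.4, -0.1, 0.3]
eef_pos: [0.627, -0.0801, 0.1057]
contact_force: [0.0, 0.1, -0.6]
eef_pos: [0.6273, -0.0822, 0.1057]
contact_force: [-0.3, -0.4, 0.3]
```

```bash
for i in 1 2 3 4; do python3 -m inch '[[1,-0.001,0,0.0004,0],[1,-0.002,0,0.0007,0],[1,-0.002,0,0.0007,0]]' | grep -E "eef|contact"; done
```

```text
eef_pos: [0.6275, -0.0837, 0.1056]
contact_force: [-0.8, 2.7, 0.3]
eef_pos: [0.6275, -0.0855, 0.1051]
contact_force: [-0.6, 5.0, 0.2]
eef_pos: [0.6278, -0.0877, 0.1051]
contact_force: [-0.4, 5.2, -0.0]
eef_pos: [0.628, -0.088, 0.105]
contact_force: [-2.0, 10.5, 0.5]
```

```bash
python3 -m inch '[[1,0.003,0,-0.001,0],[1,0.01,0,-0.004,0],[1,0.025,0,-0.009,0],[1,0.05,0,-0.018,0],[1,0.08,0,-0.028,0]]' | grep -E "eef|contact"; for i in 1 2; do python3 -m inch '[[1,-0.04,-0.02,-0.16,0],[1,-0.04,-0.02,-0.16,0],[1,-0.04,-0.02,-0.16,0],[1,-0.04,-0.02,-0.16,0],[1,-0.04,-0.02,-0.16,0]]' | grep -E "eef|contact"; done; python3 -m inch '[[1,0,0,0,0],[1,0,0,0,0],[1,0,0,0,0]]' >/dev/null; python3 - <<'E'
from h import *; from bar import bar
np.set_printoptions(precision=4,suppress=True)
p=ctrl.read_camera("side"); save(p,"side8.png"); I=cv2.imread("pics/side8.png")[60:215,200:345]; cv2.imwrite("pics/c8.png",cv2.resize(I,None,fx=3.8,fy=3.8,interpolation=cv2.INTER_CUBIC))
bar(p,(.637,-.196),.08,.142,(-.134,.991))
E
python3 lid.py "(.637,-.2)" .179 side
```

```text
eef_pos: [0.6177, -0.0077, 0.1063]
contact_force: [-0.0, 0.4, 0.5]
eef_pos: [0.5998, 0.0062, 0.2823]
contact_force: [1.0, -0.0, 2.1]
eef_pos: [0.5757, 0.019, 0.4467]
contact_force: [-0.6, 0.0, 1.8]
n 116 lean out per height 0.1436614622501955 +- 0.011672105501356085 mid face at 0.10055975580473218 lateral -0.004524023754514106
side n 625 slope x,y (rad) [ 0.0042 -0.0394] z 0.17981693162298118 centre [ 0.6348 -0.1971] res 0.0007194793681495312
tcp [0.574  0.0194 0.4311]
```

View pics/c8.png

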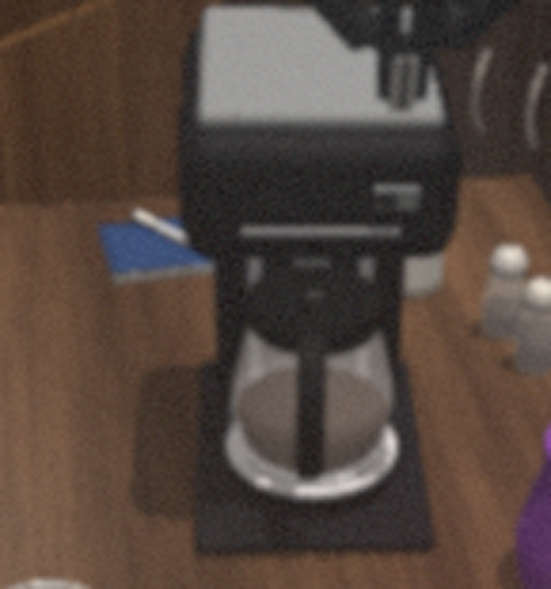

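The picture shows the jug standing upright on the plate (foot around 310,475), handle to the front, against the column. The hand is clear of it at (400,60), so I am handing the job in.

```bash
python3 -c "
from plant import ctrl; print(ctrl.sign_off())"
```

```text
the job is handed in; nothing more can be done
None
```

The jug is back in the coffee machine and I have handed the job in: it stands level on the plate against the column, handle outwards and let go of, but I could not see the drip-stop lever to confirm it is held back, and no verdict came back.

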